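Fold out the board hook and hang up the gauge plate

ROBOT

A 7-joint arm with a two-finger parallel gripper is mounted at the origin on the work surface. World frame = base frame: x ahead of the robot, y to its left, z up, the work surface at z = 0. Lengths are in m, angles in rad, forces in N, time in s.
With the tool pointing down it reaches from about 0.425 to 0.925 m from the base axis. Payload 6.8 kg.
Tool frame: the origin (TCP) lies on the centre line of the jaws, within the pads' length; the fingertips stand bot.tip_reach ahead of it and the grasp point (between the pads) lies 3 mm ahead of it (bot.tip_reach is the distance from the TCP to the fingertips, in m); z points along the fingers, y is the line along which they close (so a half turn about z gives the same grasp; the last joint's range is limited). The gripper opens to 85 mm and grips with 20 to 120 N. Pads are 22 mm wide; open, the fingers measure 114 mm over their backs; the gripper's body (76 mm by 85 mm) begins 54 mm behind the grasp point. The pads swing forward as they close: fully open they stand 13 mm farther back than shut.
Start: joints at [1.203, 0.477, 0.022, 1.555, -0.011, 1.109, -0.083], TCP at [0.173, -0.652, 0.253] pointing down, gripper open.
Joint ranges: [-2.96, 2.96], [-0.34, 2.1], [-1.41, 1.46], [0.24, 2.44], [-1.37, 4.51], [0.17, 1.92], [-2.96, 2.96]. Speed limits (rad/s): [2.39, 2.39, 3.14, 3.14, 3.14, 3.14, 3.14].

INTERFACE

Orientations are given as a unit quaternion [w, x, y, z].
In Python, from station import bot gives the robot as it stands.
- The arm moves only by the tool jog_arm, never from a script. Its argument "deltas" is a list of rows, each a list of 7 numbers: the shift along the world's x, y, z in m, then the turn, a rotation vector about the world's x, y, z in rad, then the opening, from 0 (shut) to 1 (fully open). In form: [[x, y, z, rx, ry, rz, grip], ...]. A call has 1 to 10 rows; each row shifts and turns the commanded pose from where the row before left it; what a row does not reach is not made up. A row lasts 1/10 s, in which the tool goes at most 50 mm and 8.59 degrees, less where a joint would pass 70% of its speed; a pose out of reach is approached as far as the arm can. A call with a gripper value outside its range is refused whole. The fingers move at their own pace and stop on an object; "newtons" is the grip in N (left out, the last holds). Time passes only in rows, so rows that do not move let the fingers close. It gives the time, the measured TCP pose, the force, the opening and the grip force at its end, in the units of the state.
- bot.get_obs(): the state, without advancing time (a new reading comes with each control period).
- bot.read_camera(name): name is "side" or "top"; returns a dict with "img" (480x640x3 uint8, red, green, blue), "K" (3x3 intrinsics, pixels), "eye" and "attitude" of the camera in the world. Camera axes: x right, y down, z forward; pixel columns grow to the right and rows downward; lengths in m; the calibration is good to about 2 mm. A picture is of the moment at which its call begins. There is no depth.
- bot.hand_in(): hands the job in; it is judged then, once.
The state is a dict: "t": time; "q": joint angles; "joint_vel": joint speeds; "joint_torque": joint torques, N m; "eef_pos": TCP position; "tool_rot": TCP orientation; "contact_force": force on the tool from outside, world axes, zero at the start; "torque": the same for the moment, N m; "gripper_width": opening from 0.0 (shut) to 1.0 (fully open); "grasp_force": force on a finger pad.
Only numpy, scipy, OpenCV 4.12 (cv2) and the standard library are available. Lean on these libraries where they do the work, as an engineer would, in place of code of your own. Each camera call takes 0.05 s, during which the arm holds its last target. There are 200 camera calls.

TASK

Swing the folded hook on the wooden board all the way out to its stop, then take the brass plate with the large round hole out of the leaning rack and hang it by that hole on the hook, behind the upturned tip, hanging free and still, with the hook still fully out. Leave the other plate in its slot and do not push the other things on the bench about.

Things in the scene. Friction and masses are not known exactly. Their poses are not given: they have to be found in the camera images.
- board: fixed upright wooden board, 18 mm thick, 230 mm high, carrying the hook. Origin: at its front face, bench level; x runs into the board (its front faces its own -x, to the bench's middle), z up. Spans y -45 to 155 mm; the top corner (y below 0, above z 140 mm) is cut away: free air behind the folded hook's outer 38 mm. A loupe on a fixed peg at y 115 mm stays.
- hook (a joint): the folding steel hook's hinge, rad: 0 folded flat along the board (bar pointing to the board's -y), 1.571 fully out at its stop (bar pointing to the board's -x). From above the bar swings clockwise as it unfolds. Stiff rubbing hinge (0.12 N m: about 2 N near the tip) that stays where left; no spring, no latch.
- hook_axis (a point): on the hook's vertical hinge axis (12 mm before the board's face), 190 mm above the bench; axes as the board. Round bar 7 mm thick, 78 mm long from the axis; at its end a lip stands up, its top 14 mm above the bar's underside. The bar's centre line lies up to 10 mm above or below this point: the bracket is clamped at a height that differs each time and is NOT reported; feel for it or look.
- rack: fixed dark wooden rack, about 85 x 200 mm, 60 mm high. Two slots side by side, 45 mm either side of its centre along its y; they lean 25 degrees, tops to the rack's -x (robot side), 8 mm wide, 22 mm deep. Origin: underside centre.
- gauge: brass plate with the large round hole, 6 mm thick, 50 wide, 110 tall, about 0.24 kg (varies), standing loosely in either slot, its lower 22 mm inside, leaning about 25 degrees (up to 30), top towards the robot; draw it out along its own z. Origin: centre of its lower edge; x thickness, y width, z up the plate to its top edge.
- gauge_hole (a point): centre of the round hanging hole (18 mm diameter, right through along the plate's x), 77 mm above the lower edge and 33 mm below the top edge. Axes are those of the plate.
- blank: the other brass plate, same size (6 x 50 x 110 mm) but without a hanging hole, in the other slot; leave it there. Origin and axes as for the gauge.
- belljar: bystander, not needed: glass bell jar, 84 mm across, 103 mm high. Origin: underside centre
- holder_a: bystander, not needed: turned wooden movement holder, 38 mm across, 27 mm high. Origin: underside centre
- holder_b: bystander, not needed: second wooden movement holder, same as holder_a. Origin: underside centre
- basket: bystander, not needed: open steel parts cup, 60 mm across, 45 mm high. Origin: underside centre
- pinvise: bystander, not needed: brass pin vise lying down, 12 mm thick, about 145 mm long. Origin: underside centre (near its middle)
- partsbox: bystander, not needed: white open parts box 50 x 60 x 18 mm. Origin: underside centre
- oil: bystander, not needed: small amber oil jar with a black cap, 40 mm across, 60 mm high. Origin: underside centre
There are look-alikes about, which are no part of the job. What is shaped like the gauge but orange or turquoise is not meant.

How it is judged:
By the outcome, as a careful person would: the job done as asked, in the order asked, and still so for the second after the job is handed in, with the robot touching nothing.
It also fails if it takes over 67 s, if anything falls off the work surface, if the arm or the gripper's body presses on something with over 40 N, if the wrist force passes 120 N, or if a joint passes its speed limit or range.

## Working session

There is one attempt and no reset: what is moved stays moved. The work goes in short steps, Python scripts to look and compute and a tool call to move; the robot and the scene stay as the last step left them, time stands still between calls to the robot, and variables do not carry over. Pictures are saved under pics/ and viewed, at most 10 in all, crops included, and the job is handed in when it is done.

Besides the shell and the picture viewer there is one more tool, called after "Call:" as name(argument=value, ...), one argument or row to a line, values as JSON. jog_arm: Moves the arm, as the interface text tells. Its arguments: {"type":"object","properties":{"deltas":{"type":"array"},"newtons":{"type":"number"}},"required":["deltas"]}

```bash
ls; mkdir -p pics
python3 - <<'E'
from station import bot
import cv2,pickle
o=bot.get_obs(); print({k:o[k] for k in ('t','eef_pos','tool_rot','contact_force','gripper_width')},bot.tip_reach)
d={}
for n in('side','top'):
    c=bot.read_camera(n); d[n]=c; cv2.imwrite(f'pics/{n}0.png',c['img'][:,:,::-1]); print(n,c['K'],c['eye'],c['attitude'])
pickle.dump(d,open('c0.pkl','wb'))
E
```

```text
pics
{'t': 0.0, 'eef_pos': array([ 0.17325549, -0.65177841,  0.25229591]), 'tool_rot': array([-9.34221644e-04,  9.91572898e-01,  1.29546458e-01, -1.71922203e-04]), 'contact_force': array([-0.70659785,  1.26802463,  0.07243464]), 'gripper_width': 0.9970171076777995} 0.022
side [[472.69906708   0.         314.95919689]
 [  0.         472.69906708 242.32325323]
 [  0.           0.           1.        ]] [ 0.41183836 -0.57003431  0.89428295] [-0.36526151  0.92842406 -0.0628475   0.02574852]
top [[518.83083204   0.         307.81970511]
 [  0.         518.83083204 241.58835683]
 [  0.           0.           1.        ]] [0.25149958 0.11538326 1.32303948] [-0.07665529  0.72345003 -0.68237451  0.07147768]
```

View pics/side0.png

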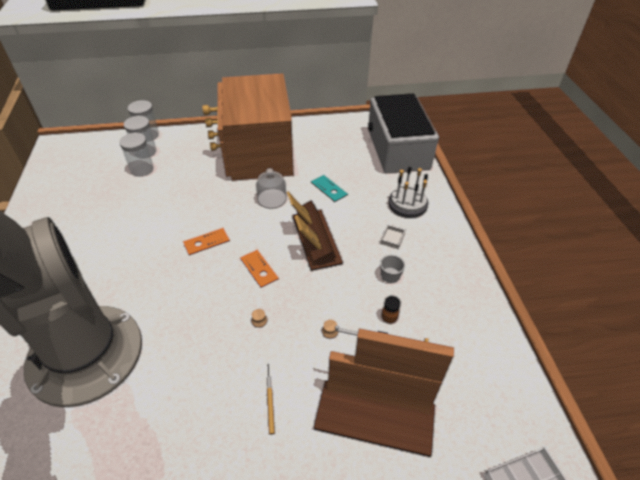

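View pics/top0.png

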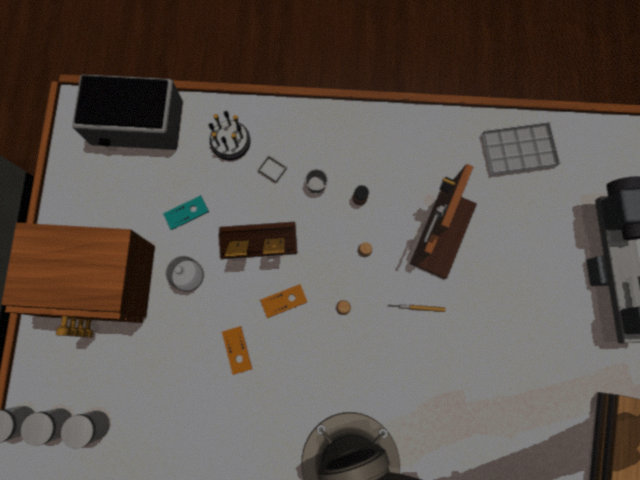

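The side view shows the rack at about (318,238) with two brass plates, the board at about (385,390), and the hook tip near (318,372). The top view shows the rack at (258,240), plates at (237,248) and (274,246), and the board at (450,220). Next I'll make enlarged crops of the rack and hook in both views.

```bash
cat > h.py <<'E'
import numpy as np,pickle,cv2
from scipy.spatial.transform import Rotation as R
def rot(q): return R.from_quat(np.r_[q[1:],q[0]]).as_matrix()
def proj(c,p):
    v=rot(c['attitude']).T@(np.asarray(p,float)-c['eye']); u=c['K']@v; return (u[:2]/u[2]).round(1)
def ray(c,uv):
    d=rot(c['attitude'])@np.linalg.solve(c['K'],[uv[0],uv[1],1.]); return c['eye'],d/np.linalg.norm(d)
def onz(c,uv,z):
    e,d=ray(c,uv); return e+d*(z-e[2])/d[2]
def tri(c1,u1,c2,u2):
    a,d=ray(c1,u1);b,e=ray(c2,u2)
    s=np.linalg.lstsq(np.c_[d,-e],b-a,rcond=None)[0]
    p,q=a+s[0]*d,b+s[1]*e
    return (p+q)/2,np.linalg.norm(p-q)
def crop(c,x,y,w,h,k): return cv2.resize(c['img'][y:y+h,x:x+w,::-1],None,fx=k,fy=k,interpolation=cv2.INTER_CUBIC)
E
python3 - <<'E'
from h import *
d=pickle.load(open('c0.pkl','rb'))
a=np.hstack([crop(d['side'],280,185,66,50*3//2,6),crop(d['top'],210,210,66*3//2,75,6)[:,:400]])
cv2.imwrite('pics/rack.png',np.hstack([crop(d['side'],282,185,66,90,6),crop(d['top'],212,205,66+22//2,90,6)[:,:400]])[:,:796])
cv2.imwrite('pics/hook.png',np.hstack([crop(d['side'],305,320,100,140,4),crop(d['top'],390,155,100,140,4)]))
E
```

```text
(no output)
```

View pics/rack.png

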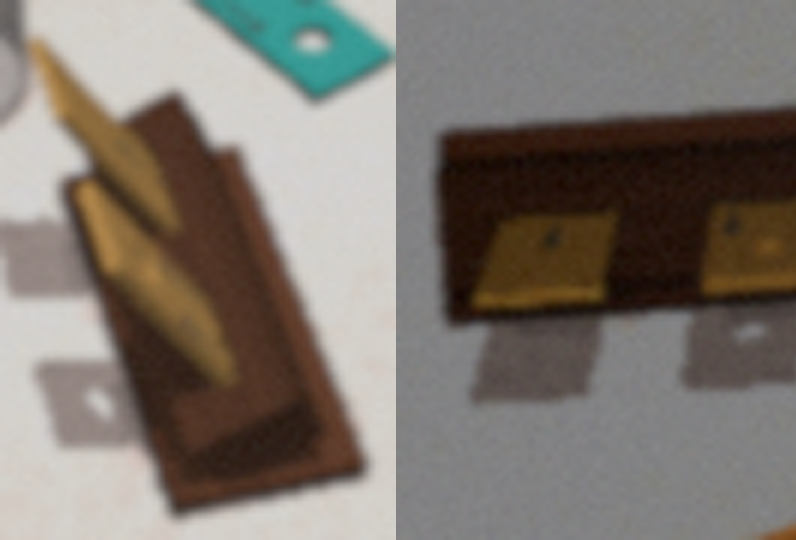

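View pics/hook.png

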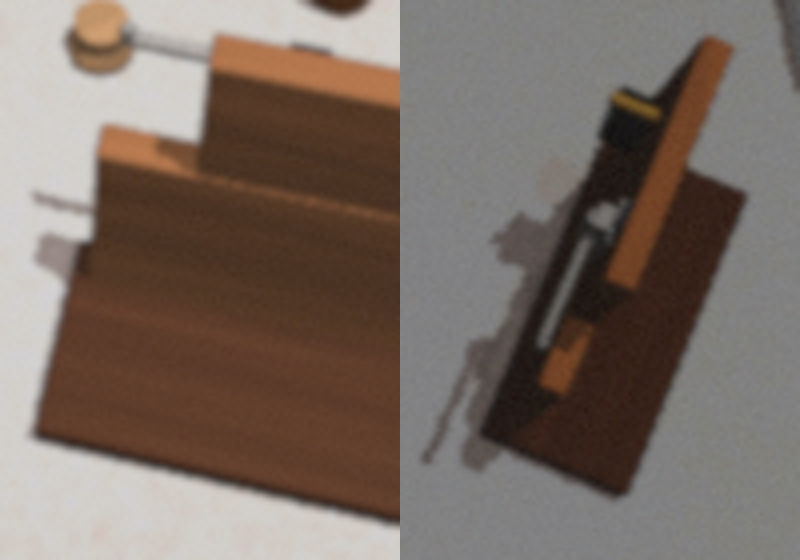

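Candidates for the gauge:
- **Brass plate in the near slot:** side (308,225), top (274,246). Its shadow shows a bright hole, and a round hole is visible in the plate.
- **Brass plate in the far slot:** side (300,205), top (237,248). There is no hole in its shadow, so this is the blank.
- **Orange look-alikes:** side (206,241) and (259,268).
- **Turquoise look-alike:** side (329,188).

I choose the near-slot plate and will check it in one close crop.

Run:
```python
from h import *
d=pickle.load(open('c0.pkl','rb'))
s,t=d['side'],d['top']
cv2.imwrite('pics/gauge.png',np.hstack([crop(s,290,208,36,50,11),crop(t,257,225,36,50,11)]))
T=lambda X,Y:(390+(X-400)/4,155+Y/4)
S=lambda X,Y:(305+X/4,320+Y/4)
for n,p,z in [('y155',T(705,38),.23),('y0',T(607,278),.23),('y0back',T(635,290),.23),('y155b',T(732,45),.23),('y-45',T(540,385),.14),('-45b',T(570,395),.14),('hinge',T(605,215),.2),('tip',T(545,345),.19)]: print(n,onz(t,p,z).round(4))
print('side y0 front top',onz(s,S(212,38),.23),'back',onz(s,S(210,68),.23),'-45f',onz(s,S(105,127),.14),'-45b',onz(s,S(97,157),.14))
print('tip tri',tri(t,T(545,345),s,S(125,33)))
for n,p in [('c1',(312,270.8)),('c2',(342.8,263.3))]: print(n,onz(s,p,0).round(4))
for p in [(219,228),(296,222),(297,252),(221,259)]: print(onz(t,p,.06).round(4),onz(t,p,0).round(4))
```

```text
y155 [ 0.6795 -0.2111  0.23  ]
y0 [ 0.5387 -0.1574  0.23  ]
y0back [ 0.5329 -0.1726  0.23  ]
y155b [ 0.6762 -0.2261  0.23  ]
y-45 [ 0.4961 -0.1414  0.14  ]
-45b [ 0.4912 -0.1588  0.14  ]
hinge [ 0.583  -0.1636  0.2   ]
tip [ 0.5087 -0.133   0.19  ]
side y0 front top [ 0.54036632 -0.16023384  0.23      ] back [ 0.53677501 -0.1740339   0.23      ] -45f [ 0.50104951 -0.14399362  0.14      ] -45b [ 0.49516432 -0.15827391  0.14      ]
tip tri (array([ 0.50887218, -0.13175761,  0.1955193 ]), np.float64(0.0028276696272418597))
c1 [ 0.5063  0.1614 -0.    ]
c2 [0.5852 0.175  0.    ]
[0.5419 0.3567 0.06  ] [0.5557 0.3681 0.    ]
[0.5686 0.1652 0.06  ] [0.5837 0.1676 0.    ]
[0.4923 0.1579 0.06  ] [0.5037 0.1599 0.    ]
[0.4637 0.3443 0.06  ] [0.4738 0.3552 0.    ]
```

View pics/gauge.png

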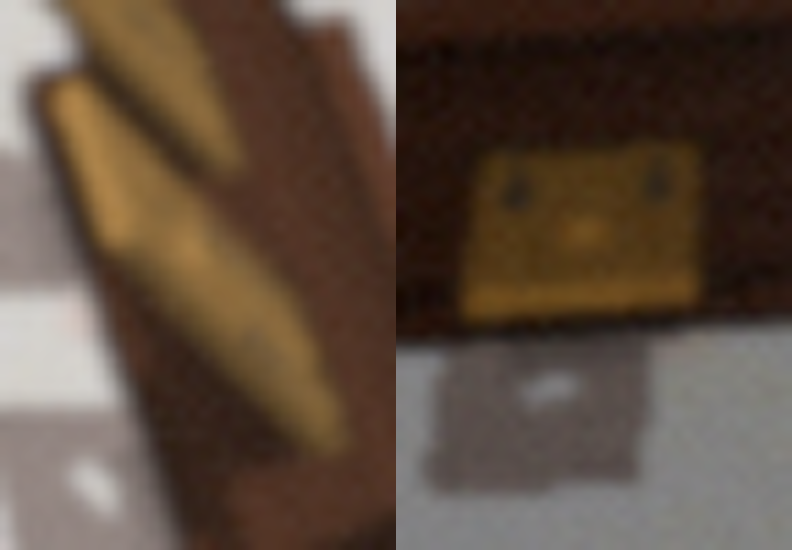

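The close crop confirms the choice: the hole is at top (274,246), its shadow shows a bright hole, and the top edge runs from about (263,253) to (284,251). Next I'll triangulate its top edge.

Run:
```python
from h import *
d=pickle.load(open('c0.pkl','rb'))
s,t=d['side'],d['top']
T=lambda X,Y:(257+(X-396)/11,225+Y/11)
S=lambda X,Y:(290+X/11,208+Y/11)
for n,a,b in [('far',(464,304),(63,85)),('near',(698,289),(117,245)),('mid',(581,296),(90,165)),('hole',(580,232),(190,245))]:
    p,e=tri(t,T(*a),s,S(*b)); print(n,p.round(4),e.round(4), onz(t,T(*a),.138).round(4))
# lower visible edge
for a in [(478,150),(702,145)]: print(onz(t,T(*a),.062).round(4))
print(onz(s,S(240,175),.06).round(4),onz(s,S(340,455),.06).round(4))
# foot/holder positions
for n,p in [('hold_b',(365,249)),('hold_a',(344,307)),('oil',(360,195)),('belljar',(185,273))]: print(n,onz(t,p,.03).round(3))
# rotations
yaw=np.radians(-20.7+90+90)
```

```text
far [0.4763 0.2357 0.1191] 0.0029 [0.4713 0.2336 0.138 ]
near [0.4822 0.1857 0.1198] 0.0027 [0.4774 0.1845 0.138 ]
mid [0.4794 0.2107 0.1191] 0.0027 [0.4745 0.2091 0.138 ]
hole [0.5003 0.2145 0.0879] 0.004 [0.4882 0.2103 0.138 ]
[0.5209 0.2408 0.062 ]
[0.5251 0.1903 0.062 ]
[0.5194 0.2629 0.06  ] [0.5296 0.1749 0.06  ]
hold_b [ 0.516 -0.013  0.03 ]
hold_a [0.366 0.034 0.03 ]
oil [0.658 0.005 0.03 ]
belljar [0.428 0.437 0.03 ]
```

Run:
```python
from h import *
d=pickle.load(open('c0.pkl','rb'))
s,t=d['side'],d['top']
T=lambda X,Y:(257+(X-396)/11,225+Y/11)
S=lambda X,Y:(290+X/11,208+Y/11)
top,_=tri(t,T(581,296),s,S(90,165))
for a,b in [((480,150),(300,290)),((700,145),(345,450)),((590,148),(322,370))]:
    p,e=tri(t,T(*a),s,S(*b)); print(p.round(4),e.round(4)); v=top-p; print(np.linalg.norm(v),np.degrees(np.arctan2(-v[0],v[2])))
# predictions: yaw 7, lean L: project mouth point at 88 mm along and hole
for L in (25,28,30):
    y=np.radians(7.);x=np.array([np.cos(y),np.sin(y),0]);z=np.array([0,0,1.])*np.cos(np.radians(L))-x*np.sin(np.radians(L)); yy=np.cross(z,np.cross(x,z)*0+x) 
    yv=np.array([-np.sin(y),np.cos(y),0])
    for n,k,w in [('hole',33,0),('mouthfar',88,25),('mouthnear',88,-25)]:
        p=top-z*k/1e3+yv*w/1e3
        a=proj(t,p);b=proj(s,p);print(L,n,p.round(4),'T',(a-[257,225])*11+[396,0],'S',(b-[290,208])*11)
```

```text
[0.5281 0.2427 0.0408] 0.005
0.09758256537668282 31.8707973482758
[0.5315 0.1921 0.0415] 0.004
0.0952572757126975 33.91360725099121
[0.5298 0.2174 0.0407] 0.0045
0.0933573413265498 32.74885326557136
25 hole [0.4932 0.2124 0.0892] T [586.3 253. ] S [149.6 254.1]
25 mouthfar [0.5133 0.2401 0.0393] T [486.2 203.5] S [226.6 312.4]
25 mouthnear [0.5193 0.1905 0.0393] T [704.  190.3] S [282.7 470.8]
28 hole [0.4948 0.2126 0.0899] T [586.3 246.4] S [157.3 249.7]
28 mouthfar [0.5173 0.2406 0.0414] T [485.1 184.8] S [244.2 302.5]
28 mouthnear [0.5234 0.191  0.0414] T [702.9 170.5] S [301.4 460.9]
30 hole [0.4958 0.2128 0.0905] T [585.2 240.9] S [161.7 247.5]
30 mouthfar [0.52   0.2409 0.0428] T [484.  171.6] S [255.2 295.9]
30 mouthnear [0.5261 0.1913 0.0428] T [701.8 158.4] S [312.4 454.3]
```

Now the approach: gripper shut, heading for the spot behind the folded bar's outer end.

Call:
jog_arm(
  deltas=[
    [0.021, 0.03, 0.004, 0, 0, -0.0388, 0],
    [0.021, 0.03, 0.004, 0, 0, -0.0388, 0],
    [0.021, 0.03, 0.004, 0, 0, -0.0388, 0],
    [0.021, 0.03, 0.004, 0, 0, -0.0388, 0],
    [0.021, 0.03, 0.004, 0, 0, -0.0388, 0],
    [0.021, 0.03, 0, 0, 0, -0.0388, 0],
    [0.021, 0.03, 0, 0, 0, -0.0388, 0],
    [0.021, 0.03, 0, 0, 0, -0.0388, 0],
  ],
  newtons=40,
)

```text
t: 0.9
eef_pos: [0.3419, -0.4108, 0.2731]
tool_rot: [-0.0, 1.0, -0.026, -0.0]
contact_force: [0.2, -1.0, -1.0]
gripper_width: 0.001
grasp_force: 0.0
```

Call:
jog_arm(
  deltas=[
    [0.021, 0.03, 0, 0, 0, -0.0388, 0],
    [0.021, 0.03, 0, 0, 0, -0.0388, 0],
    [0.021, 0.03, 0, 0, 0, -0.0388, 0],
    [0.021, 0.03, 0, 0, 0, -0.0388, 0],
    [0.021, 0.03, 0, 0, 0, -0.0388, 0],
    [0.021, 0.03, 0, 0, 0, -0.0388, 0],
    [0.021, 0.03, 0, 0, 0, -0.0388, 0],
    [0.021, 0.03, 0, 0, 0, -0.0388, 0],
    [0, 0, 0, 0, 0, 0, 0],
  ],
)

```text
t: 1.8
eef_pos: [0.5121, -0.1666, 0.2731]
tool_rot: [-0.001, 0.984, -0.176, 0.0]
contact_force: [-0.3, 0.5, -0.3]
gripper_width: 0.003
grasp_force: 0.0
```

Call:
jog_arm(
  deltas=[
    [-0.001, -0.003, -0.03, 0, 0, 0, 0],
    [0, 0, -0.03, 0, 0, 0, 0],
    [0, 0, -0.018, 0, 0, 0, 0],
    [0, 0, 0, 0, 0, 0, 0],
  ],
)

```text
t: 2.2
eef_pos: [0.506, -0.1754, 0.1925]
tool_rot: [-0.0, 0.984, -0.18, -0.003]
contact_force: [-0.9, 0.0, 0.1]
gripper_width: -0.003
grasp_force: 0.0
```

Run:
```python
from h import *
from station import bot
o=bot.get_obs();p=o['eef_pos'];print(p,o['q'].round(2),o['contact_force'])
s,t=bot.read_camera('side'),bot.read_camera('top')
cv2.imwrite('pics/pre.png',np.hstack([crop(s,305,300,100,140,4),crop(t,390,155,100,140,4)]))
# planned path
H=np.array([.5805,-.1608]);xb=np.array([-.353,-.9355]);yb=np.array([.9355,-.353])
prev=p[:2]
for th in range(0,91,10):
    a=np.radians(th);u=-np.sin(a)*xb-np.cos(a)*yb;m=-np.cos(a)*xb+np.sin(a)*yb
    h=.0145*np.cos(a)+.011*np.sin(a)
    q=H+.060*u-(.0035+h)*m; print(th,q.round(4),((q-prev)*1e3).round(1)); prev=q
```

```text
[ 0.50603041 -0.17538791  0.19251605] [ 0.37  0.33 -0.18  1.94  0.07  0.89 -1.78] [-0.85870709  0.033282    0.05319286]
0 [ 0.518  -0.1565] [12.  18.9]
10 [ 0.5189 -0.1471] [0.8 9.3]
20 [ 0.5214 -0.1375] [2.5 9.6]
30 [ 0.5258 -0.1281] [4.4 9.5]
40 [ 0.5322 -0.1191] [6.4 8.9]
50 [ 0.5406 -0.1112] [8.4 7.9]
60 [ 0.5508 -0.1049] [10.2  6.3]
70 [ 0.5624 -0.1006] [11.6  4.3]
80 [ 0.5751 -0.0987] [12.6  1.9]
90 [ 0.5881 -0.0996] [13.1 -0.8]
```

View pics/pre.png

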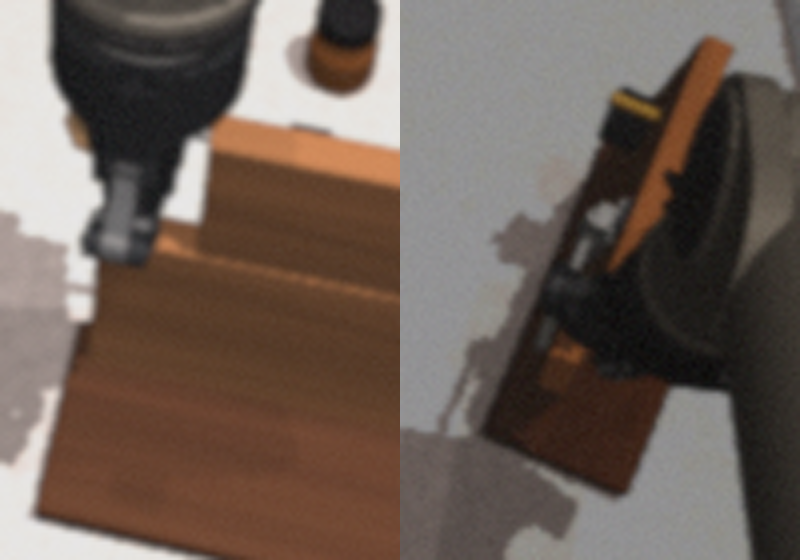

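The fingers stand behind the folded bar's outer end, in the notch, with the fingertip at side (~335,362). Now I'll sweep the arc slowly.

Call:
jog_arm(
  deltas=[
    [0.006, 0.009, 0, 0, 0, 0, 0],
    [0.006, 0.01, 0, 0, 0, 0, 0],
    [0.0008, 0.0093, 0, 0, 0, 0, 0],
    [0.0025, 0.0096, 0, 0, 0, 0, 0],
    [0.0044, 0.0095, 0, 0, 0, 0, 0],
    [0, 0, 0, 0, 0, 0, 0],
  ],
)

```text
t: 2.9
eef_pos: [0.5286, -0.1258, 0.1954]
tool_rot: [-0.0, 0.984, -0.178, -0.0]
contact_force: [-0.6, -0.4, -0.3]
gripper_width: -0.001
grasp_force: 0.1
```

Call:
jog_arm(
  deltas=[
    [0.0032, 0.0045, 0, 0, 0, 0, 0],
    [0.0032, 0.0045, 0, 0, 0, 0, 0],
    [0.0042, 0.004, 0, 0, 0, 0, 0],
    [0.0042, 0.004, 0, 0, 0, 0, 0],
    [0.005, 0.0032, 0, 0, 0, 0, 0],
    [0.005, 0.0032, 0, 0, 0, 0, 0],
    [0.006, 0.0022, 0, 0, 0, 0, 0],
    [0.006, 0.0022, 0, 0, 0, 0, 0],
    [0, 0, 0, 0, 0, 0, 0],
  ],
)

```text
t: 3.8
eef_pos: [0.5658, -0.0994, 0.1952]
tool_rot: [-0.0, 0.984, -0.179, 0.0]
contact_force: [-1.3, -0.2, -0.4]
gripper_width: -0.001
grasp_force: 0.3
```

Call:
jog_arm(
  deltas=[
    [0.006, 0.001, 0, 0, 0, 0, 0],
    [0.006, 0.001, 0, 0, 0, 0, 0],
    [0, 0, 0, 0, 0, 0, 0],
  ],
)

```text
t: 4.1
eef_pos: [0.5778, -0.0978, 0.1953]
tool_rot: [-0.0, 0.984, -0.179, 0.0]
contact_force: [-0.6, -0.3, 0.6]
gripper_width: -0.006
grasp_force: 0.3
```

Run:
```python
from h import *
from station import bot
s,t=bot.read_camera('side'),bot.read_camera('top')
cv2.imwrite('pics/mid.png',np.hstack([crop(s,305,290,100,140,4),crop(t,360,135,100,140,4)]))
```

```text
(no output)
```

View pics/mid.png

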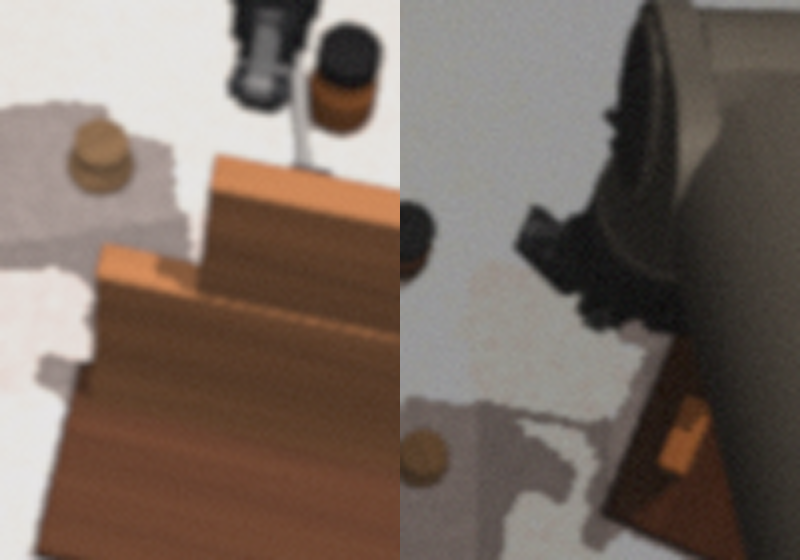

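The hook is swinging out. The bar is visible at side (~380,320), to the right of the finger. I'll keep pushing until I feel the stop.

Call:
jog_arm(
  deltas=[
    [0.004, 0, 0, 0, 0, 0, 0],
    [0.004, -0.0003, 0, 0, 0, 0, 0],
    [0, 0, 0, 0, 0, 0, 0],
  ],
)

```text
t: 4.5
eef_pos: [0.5854, -0.0986, 0.1953]
tool_rot: [0.0, 0.984, -0.18, 0.0]
contact_force: [-1.0, -0.5, -0.1]
gripper_width: 0.001
grasp_force: 0.4
```

Call:
jog_arm(
  deltas=[
    [0.0015, -0.0005, 0, 0, 0, 0, 0],
    [0.0015, -0.0005, 0, 0, 0, 0, 0],
    [0, 0, 0, 0, 0, 0, 0],
  ],
)

```text
t: 4.8
eef_pos: [0.5881, -0.0994, 0.1953]
tool_rot: [-0.0, 0.984, -0.18, 0.0]
contact_force: [-0.7, -1.0, -0.2]
gripper_width: -0.002
grasp_force: 0.7
```

Call:
jog_arm(
  deltas=[
    [0.001, -0.0003, 0, 0, 0, 0, 0],
    [0, 0, 0, 0, 0, 0, 0],
  ],
)

```text
t: 5.0
eef_pos: [0.589, -0.0997, 0.1953]
tool_rot: [-0.0, 0.984, -0.179, 0.0]
contact_force: [-2.2, 0.4, 0.1]
gripper_width: 0.001
grasp_force: 0.8
```

Call:
jog_arm(
  deltas=[
    [0.0015, -0.0005, 0, 0, 0, 0, 0],
    [0, 0, 0, 0, 0, 0, 0],
  ],
)

```text
t: 5.2
eef_pos: [0.5904, -0.1001, 0.1953]
tool_rot: [-0.0, 0.984, -0.179, -0.0]
contact_force: [-2.1, 0.4, -0.1]
gripper_width: -0.003
grasp_force: 1.1
```

Call:
jog_arm(
  deltas=[
    [0.0015, -0.0005, 0, 0, 0, 0, 0],
    [0, 0, 0, 0, 0, 0, 0],
  ],
)

```text
t: 5.4
eef_pos: [0.591, -0.1003, 0.195]
tool_rot: [-0.0, 0.984, -0.179, -0.001]
contact_force: [-5.5, 2.0, 1.4]
gripper_width: 0.0
grasp_force: 3.0
```

Call:
jog_arm(
  deltas=[
    [0.001, -0.0004, 0, 0, 0, 0, 0],
    [0, 0, 0, 0, 0, 0, 0],
  ],
)

```text
t: 5.6
eef_pos: [0.5912, -0.1004, 0.1949]
tool_rot: [-0.0, 0.984, -0.179, -0.002]
contact_force: [-7.6, 2.5, 4.5]
gripper_width: -0.001
grasp_force: 4.2
```

The contact force jumped from about 2 N to 8 N with no further motion, so the hook is at its stop. I'll back off, rise, and go over to the rack.

Call:
jog_arm(
  deltas=[
    [0.001, -0.0004, 0, 0, 0, 0, 0],
    [-0.012, 0.0045, 0, 0, 0, 0, 0],
    [-0.012, 0.0045, 0, 0, 0, 0, 0],
    [0, 0, 0.03, 0, 0, 0, 0],
    [0, 0, 0.04, 0, 0, 0, 0],
    [0, 0, 0.04, 0, 0, 0, 0],
  ],
)

```text
t: 6.2
eef_pos: [0.5693, -0.0923, 0.3066]
tool_rot: [0.0, 0.984, -0.179, 0.0]
contact_force: [1.4, 0.0, 0.1]
gripper_width: 0.001
grasp_force: 0.0
```

Call:
jog_arm(
  deltas=[
    [-0.009, 0.0215, 0, 0, 0, 0.1467, 0],
    [-0.009, 0.0215, 0, 0, 0, 0.1467, 0],
    [-0.009, 0.0215, 0, 0, 0, 0.1467, 0],
    [-0.009, 0.0215, 0, 0, 0, 0.1467, 0],
    [-0.009, 0.0215, 0, 0, 0, 0.1467, 0.2],
    [-0.009, 0.0215, 0, 0, 0, 0.1467, 0.5],
    [-0.009, 0.0215, 0, 0, 0, 0.1467, 0.5],
  ],
)

```text
t: 6.9
eef_pos: [0.5063, 0.0589, 0.3057]
tool_rot: [0.0, 0.944, 0.33, 0.001]
contact_force: [0.3, 0.5, 0.3]
gripper_width: 0.493
grasp_force: 0.0
```

Call:
jog_arm(
  deltas=[
    [-0.009, 0.0215, 0, 0, 0, 0.1467, 0.5],
    [-0.009, 0.0215, 0, 0, 0, 0.1467, 0.5],
    [-0.009, 0.0215, 0, 0, 0, 0.1467, 0.5],
    [-0.009, 0.0215, 0, 0, 0, 0.1467, 0.5],
    [-0.009, 0.0215, 0, 0, 0, 0.1467, 0.5],
    [-0.009, 0.0215, 0, 0, 0, 0.1467, 0.5],
    [-0.009, 0.0215, 0, 0, 0, 0.1467, 0.5],
    [0, 0, 0, 0, 0, 0, 0.5],
  ],
)

```text
t: 7.7
eef_pos: [0.4421, 0.2118, 0.3059]
tool_rot: [0.0, 0.659, 0.752, 0.001]
contact_force: [-0.0, 0.2, -0.1]
gripper_width: 0.5
grasp_force: 0.0
```

Call:
jog_arm(
  deltas=[
    [0, 0, -0.02, 0.0154, -0.1255, 0, 0.5],
    [0, 0, -0.02, 0.0154, -0.1255, 0, 0.5],
    [0, 0, -0.02, 0.0154, -0.1255, 0, 0.5],
    [0, 0, -0.02, 0.0154, -0.1255, 0, 0.5],
    [0, 0, 0, 0, 0, 0, 0.5],
    [0, 0, 0, 0, 0, 0, 0.5],
  ],
)

```text
t: 8.3
eef_pos: [0.4462, 0.2058, 0.2335]
tool_rot: [0.155, 0.647, 0.727, 0.167]
contact_force: [0.1, -0.0, 1.0]
gripper_width: 0.5
grasp_force: 0.0
```

```bash
cat > e.py <<'E'
from h import *
from station import bot
o=bot.get_obs();p=o['eef_pos'];M=rot(o['tool_rot'])
print(o['t'],'p',p.round(4),'q',o['q'].round(2),'F',o['contact_force'].round(1),'x',M[:,0].round(3),'y',M[:,1].round(3),'z',M[:,2].round(3),'w',o['gripper_width'].round(3),'gf',o['grasp_force'])
E
python3 - <<'E'
from e import *
zp=np.array([-.481,-.0567,.8746]);top=np.array([.479,.2105,.119])
for k in (.06,.03,.007): print(k,(top+k*zp-p).round(4))
E
```

```text
Traceback (most recent call last):
  File "e.py", line 4, in <module>
    print(o['t'],'p',p.round(4),'q',o['q'].round(2),'F',o['contact_force'].round(1),'x',M[:,0].round(3),'y',M[:,1].round(3),'z',M[:,2].round(3),'w',o['gripper_width'].round(3),'gf',o['grasp_force'])
                                                                                                                                                    ^^^^^^^^^^^^^^^^^^^^^^^^
AttributeError: 'float' object has no attribute 'round'
```

```bash
sed -i "s/\['gripper_width'\].round(3)/['gripper_width']/" e.py
python3 - <<'E'
from e import *
zp=np.array([-.481,-.0567,.8746]);top=np.array([.479,.2105,.119])
print('want y',np.array([np.cos(np.radians(29))*np.cos(np.radians(6.7)),.8746*np.sin(np.radians(6.7)),.481]))
for k in (.06,.03,.007): print(k,(top+k*zp-p).round(4))
E
```

```text
8.3 p [0.4462 0.2058 0.2335] q [-0.07  0.07 -0.67  2.26  0.64  0.54 -1.12] F [ 0.1 -0.   1. ] x [-0.114  0.993 -0.009] y [0.89  0.106 0.444] z [ 0.442  0.043 -0.896] w 0.4996659661657834 gf 0.0
want y [0.86864662 0.10204023 0.481     ]
0.06 [ 0.0039  0.0013 -0.062 ]
0.03 [ 0.0183  0.003  -0.0883]
0.007 [ 0.0294  0.0043 -0.1084]
```

Call:
jog_arm(
  deltas=[
    [0.002, 0.001, -0.03, 0.005, -0.045, 0, 0.5],
    [0.002, 0.0005, -0.03, 0, 0, 0, 0.5],
    [0, 0, 0, 0, 0, 0, 0.5],
    [0, 0, 0, 0, 0, 0, 0.5],
  ],
)

```text
t: 8.7
eef_pos: [0.4516, 0.2064, 0.1812]
tool_rot: [0.168, 0.646, 0.723, 0.179]
contact_force: [0.4, 0.4, 0.2]
gripper_width: 0.497
grasp_force: 0.0
```

Run:
```python
from e import *
zp=np.array([-.481,-.0567,.8746]);top=np.array([.479,.2105,.119])
for k in (.06,.03,.007): print(k,(top+k*zp-p).round(4))
s,t=bot.read_camera('side'),bot.read_camera('top')
cv2.imwrite('pics/pg.png',np.hstack([crop(s,265,180,80,110,5),crop(t,235,190,80,110,5)]))
```

```text
8.7 p [0.4516 0.2064 0.1812] q [-0.16  0.18 -0.61  2.32  1.03  0.47 -1.52] F [0.4 0.4 0.2] x [-0.11   0.994 -0.012] y [0.873 0.102 0.476] z [ 0.475  0.042 -0.879] w 0.4965568335863449 gf 0.0
0.06 [-0.0014  0.0007 -0.0097]
0.03 [ 0.013   0.0024 -0.0359]
0.007 [ 0.0241  0.0037 -0.0561]
```

View pics/pg.png

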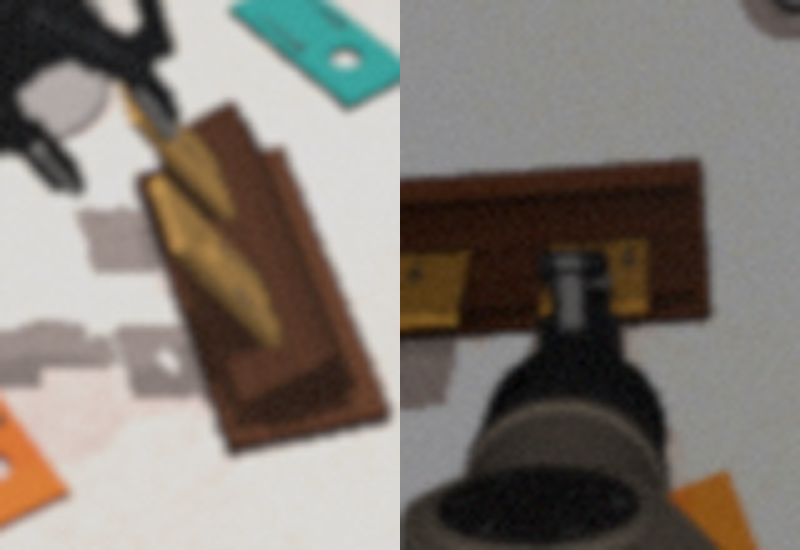

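The open jaws stand above the gauge and straddle it, with the gauge's top edge at side (~299,223) and the fingers on both sides. Now I'll go down along its lean and close.

Call:
jog_arm(
  deltas=[
    [0.006, 0.001, -0.014, 0, 0, 0, 0.5],
    [0.006, 0.001, -0.014, 0, 0, 0, 0.5],
    [0.006, 0.001, -0.014, 0, 0, 0, 0.5],
    [0.006, 0.001, -0.014, 0, 0, 0, 0.5],
    [0, 0, 0, 0, 0, 0, 0.5],
  ],
)

```text
t: 9.3
eef_pos: [0.4755, 0.2099, 0.1245]
tool_rot: [0.169, 0.646, 0.723, 0.179]
contact_force: [-0.6, -0.7, 0.1]
gripper_width: 0.503
grasp_force: 0.0
```

Run:
```python
from e import *
zp=np.array([-.481,-.0567,.8746]);top=np.array([.479,.2105,.119])
for k in (.007,): print(k,(top+k*zp-p).round(4))
```

```text
9.3 p [0.4755 0.2099 0.1245] q [-0.23  0.33 -0.53  2.33  1.37  0.45 -1.84] F [-0.6 -0.7  0.1] x [-0.109  0.994 -0.012] y [0.873 0.102 0.477] z [ 0.475  0.042 -0.879] w 0.5031072718390627 gf 0.0
0.007 [0.0001 0.0002 0.0007]
```

Call:
jog_arm(
  deltas=[
    [0, 0, 0, 0, 0, 0, 0.25],
    [0, 0, 0, 0, 0, 0, 0.15],
    [0, 0, 0, 0, 0, 0, 0],
    [0, 0, 0, 0, 0, 0, 0],
    [0, 0, 0, 0, 0, 0, 0],
  ],
  newtons=30,
)

```text
t: 9.8
eef_pos: [0.4761, 0.2105, 0.1263]
tool_rot: [0.17, 0.645, 0.723, 0.181]
contact_force: [0.4, -0.8, 8.9]
gripper_width: 0.063
grasp_force: 30.7
```

Call:
jog_arm(
  deltas=[
    [0, 0, 0, 0, 0, 0, 0],
    [0, 0, 0, 0, 0, 0, 0],
  ],
  newtons=80,
)

```text
t: 10.0
eef_pos: [0.4762, 0.2105, 0.1264]
tool_rot: [0.17, 0.645, 0.723, 0.181]
contact_force: [0.1, 0.1, 9.0]
gripper_width: 0.044
grasp_force: 80.8
```

Call:
jog_arm(
  deltas=[
    [-0.0038, -0.0003, 0.007, 0, 0, 0, 0],
    [-0.0038, -0.0003, 0.007, 0, 0, 0, 0],
    [-0.0038, -0.0003, 0.007, 0, 0, 0, 0],
    [-0.0038, -0.0003, 0.007, 0, 0, 0, 0],
    [-0.0038, -0.0003, 0.007, 0, 0, 0, 0],
    [-0.0038, -0.0003, 0.007, 0, 0, 0, 0],
  ],
)

```text
t: 10.6
eef_pos: [0.4508, 0.2078, 0.1664]
tool_rot: [0.168, 0.645, 0.723, 0.179]
contact_force: [-0.5, -0.1, -1.5]
gripper_width: 0.043
grasp_force: 79.2
```

Call:
jog_arm(
  deltas=[
    [-0.004, 0, 0.02, 0, 0, 0, 0],
    [-0.004, 0, 0.02, 0, 0, 0, 0],
    [0, 0, 0.03, 0, 0, 0, 0],
    [0, 0, 0.03, 0, 0, 0, 0],
    [0, 0, 0, 0, 0, 0, 0],
  ],
)

```text
t: 11.1
eef_pos: [0.4448, 0.2096, 0.2704]
tool_rot: [0.17, 0.645, 0.722, 0.183]
contact_force: [0.8, 1.0, -0.4]
gripper_width: 0.046
grasp_force: 79.3
```

Run:
```python
from e import *
s,t=bot.read_camera('side'),bot.read_camera('top')
cv2.imwrite('pics/lift.png',np.hstack([crop(s,250,140,100,140,4),crop(t,210,170,100,140,4)]))
```

```text
11.1 p [0.4448 0.2096 0.2704] q [-0.06 -0.   -0.68  2.24  0.57  0.57 -1.06] F [ 0.8  1.  -0.4] x [-0.111  0.994 -0.01 ] y [0.87  0.102 0.483] z [ 0.481  0.045 -0.876] w 0.046127881308607614 gf 79.29301500320435
```

View pics/lift.png

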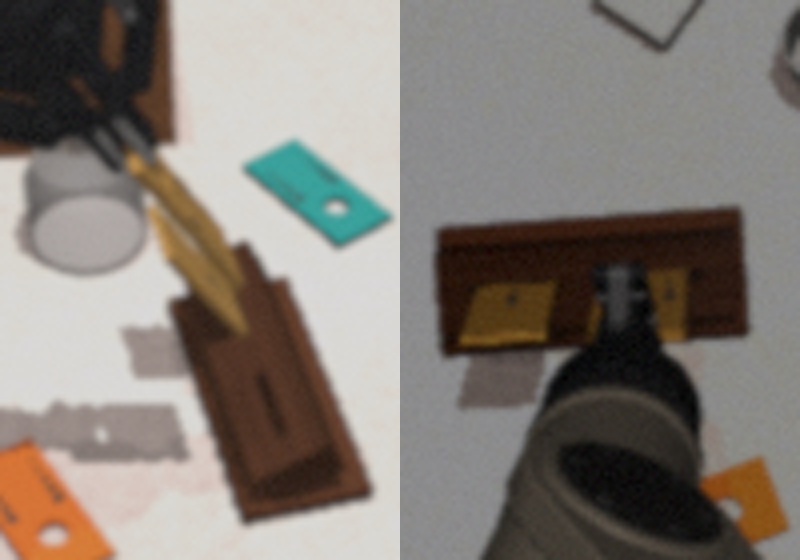

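The gauge is drawn out and held, at side (~297,195). The blank stays in its slot at side (~297,205). Next I'll set the gauge upright, turn it, and carry it to above the hook.

Call:
jog_arm(
  deltas=[
    [0, 0, 0.0225, -0.0117, 0.1255, 0, 0],
    [0, 0, 0.0225, -0.0117, 0.1255, 0, 0],
    [0, 0, 0.0225, -0.0117, 0.1255, 0, 0],
    [0, 0, 0.0225, -0.0117, 0.1255, 0, 0],
    [0, 0, 0, 0, 0, 0, 0],
  ],
)

```text
t: 11.7
eef_pos: [0.4478, 0.2066, 0.3524]
tool_rot: [0.009, 0.668, 0.744, 0.004]
contact_force: [0.3, 0.8, -2.6]
gripper_width: 0.039
grasp_force: 79.2
```

Call:
jog_arm(
  deltas=[
    [0.01, -0.02, 0, 0, 0, -0.137, 0],
    [0.01, -0.022, 0, 0, 0, -0.137, 0],
    [0.01, -0.022, 0, 0, 0, -0.137, 0],
    [0.01, -0.022, 0, 0, 0, -0.137, 0],
    [0.01, -0.022, 0, 0, 0, -0.137, 0],
    [0.01, -0.022, 0, 0, 0, -0.137, 0],
    [0.01, -0.022, 0, 0, 0, -0.137, 0],
    [0.01, -0.022, 0, 0, 0, -0.137, 0],
  ],
)

```text
t: 12.5
eef_pos: [0.5236, 0.0319, 0.3489]
tool_rot: [0.011, 0.958, 0.287, -0.003]
contact_force: [1.0, 0.9, -1.3]
gripper_width: 0.041
grasp_force: 79.3
```

Call:
jog_arm(
  deltas=[
    [0.01, -0.022, 0, 0, 0, -0.137, 0],
    [0.01, -0.022, 0, 0, 0, -0.137, 0],
    [0.01, -0.022, 0, 0, 0, -0.137, 0],
    [0.01, -0.022, 0, 0, 0, -0.137, 0],
    [0.01, -0.022, 0, 0, 0, -0.137, 0],
    [0.01, -0.022, 0, 0, 0, -0.137, 0],
    [0.01, -0.022, 0, 0, 0, -0.137, 0],
    [0, 0, 0, 0, 0, 0, 0],
  ],
)

```text
t: 13.3
eef_pos: [0.594, -0.125, 0.3483]
tool_rot: [0.011, 0.982, -0.189, -0.007]
contact_force: [-0.5, -0.8, -2.0]
gripper_width: 0.044
grasp_force: 79.2
```

Run:
```python
from e import *
t0=np.array([.5978,-.1192]);print('d',(t0-p[:2]).round(4))
# rotation needed: tool y -> -110.7deg, z -> down
yw=np.radians(-110.7);Y=np.array([np.cos(yw),np.sin(yw),0]);Z=np.array([0,0,-1.]);X=np.cross(Y,Z)
print(R.from_matrix(np.c_[X,Y,Z]@M.T).as_rotvec().round(4))
c={n:bot.read_camera(n) for n in('side','top')}; pickle.dump((p,M,c),open('c1.pkl','wb'))
s,t=c['side'],c['top']
cv2.imwrite('pics/over.png',np.hstack([crop(s,330,215,100,140,4),crop(t,360,135,100,140,4)]))
```

```text
13.3 p [ 0.594  -0.125   0.3483] q [ 0.21  0.31 -0.15  1.59  0.07  1.27 -1.9 ] F [-0.5 -0.8 -2. ] x [ 0.928 -0.371 -0.01 ] y [-0.371 -0.928  0.023] z [-0.018 -0.018 -1.   ] w 0.04371498997489177 gf 79.24535393714905
d [0.0038 0.0058]
[ 0.0183 -0.0178  0.0192]
```

View pics/over.png

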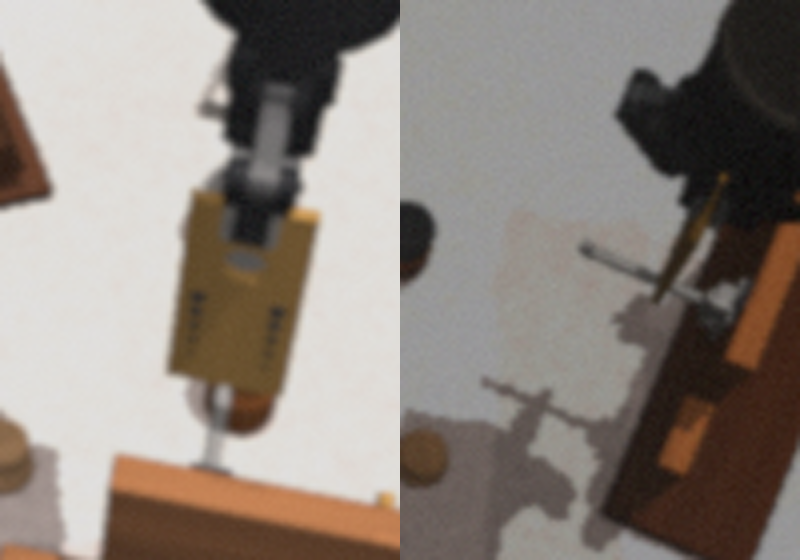

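This shows the gauge upright over the outstretched hook. In the side view the gauge spans about (378–410,264–313) and its hole is at (391,280). In the top view the bar runs from (407,197) to (432,209). That was my tenth picture, so from here I work by numbers and touch.

Run:
```python
from h import *
p,M,c=pickle.load(open('c1.pkl','rb'));s,t=c['side'],c['top']
S=lambda u:((np.array(u)-[330,215])*4).round(1); T=lambda u:((np.array(u)-[360,135])*4+[400,0]).round(1)
x,y,z=M.T
for eng in (15,20):
  top=p+z*(.022-eng/1e3)
  for n,a,b in [('TL',-.025,0),('TR',.025,0),('BL',-.025,.11),('BR',.025,.11),('hole',0,.077-.044)]:
    q=top+x*a+z*b; print(eng,n,'S',S(proj(s,q)),'T',T(proj(t,q)),q.round(3))
fT=lambda X,Y:(360+(X-400)/4,135+Y/4); fS=lambda X,Y:(330+X/4,215+Y/4)
for zz in (.19,.195,.2):
  a=onz(t,fT(588,248),zz);b=onz(t,fT(690,294),zz);e=onz(s,fS(209,468),zz);f=onz(s,fS(222,400),zz)
  yb=np.array([.9355,-.353])
  print(zz,a.round(4),b.round(4),e.round(4),f.round(4),'s:',[float((v[:2]@yb).round(4)) for v in (a,b,e,f)])
```

```text
15 TL S [186.4 191.6] T [699.6 236. ] [ 0.571 -0.116  0.342]
15 TR S [316.8 217.2] T [737.6 149.2] [ 0.617 -0.134  0.341]
15 BL S [158.  363.6] T [655.2 300. ] [ 0.569 -0.118  0.232]
15 BR S [275.2 388. ] T [690.  220.8] [ 0.615 -0.136  0.231]
15 hole S [240.  259.6] T [704. 214.] [ 0.593 -0.126  0.308]
20 TL S [188.  183.2] T [702.  232.8] [ 0.571 -0.116  0.347]
20 TR S [319.2 208.4] T [740.  145.6] [ 0.617 -0.134  0.346]
20 BL S [159.2 356.4] T [657.2 297.2] [ 0.569 -0.118  0.237]
20 BR S [276.8 381.2] T [692.  217.6] [ 0.615 -0.136  0.236]
20 hole S [241.6 251.6] T [706.  210.8] [ 0.593 -0.126  0.313]
0.19 [ 0.6091 -0.0882  0.19  ] [ 0.5854 -0.1463  0.19  ] [ 0.5887 -0.1462  0.19  ] [ 0.6026 -0.1125  0.19  ] s: [0.601, 0.5993, 0.6023, 0.6035]
0.195 [ 0.6076 -0.0873  0.195 ] [ 0.5839 -0.1452  0.195 ] [ 0.5875 -0.1492  0.195 ] [ 0.6012 -0.1158  0.195 ] s: [0.5992, 0.5975, 0.6022, 0.6033]
0.2 [ 0.606  -0.0864  0.2   ] [ 0.5824 -0.144   0.2   ] [ 0.5862 -0.1522  0.2   ] [ 0.5999 -0.119   0.2   ] s: [0.5974, 0.5957, 0.6021, 0.6032]
```

Call:
jog_arm(
  deltas=[
    [0.004, 0.006, 0, 0.0183, -0.0178, 0.0192, 0],
    [0, 0, -0.01, 0, 0, 0, 0],
    [0, 0, -0.01, 0, 0, 0, 0],
    [0, 0, 0, 0, 0, 0, 0],
    [0, 0, 0, 0, 0, 0, 0],
  ],
)

```text
t: 13.9
eef_pos: [0.5984, -0.1151, 0.3311]
tool_rot: [-0.002, 0.984, -0.175, 0.001]
contact_force: [-0.5, -0.3, -1.5]
gripper_width: 0.042
grasp_force: 79.2
```

```bash
cat > g.py <<'E'
from e import *
yw=np.radians(-110.7);Y=np.array([np.cos(yw),np.sin(yw),0]);Z=np.array([0,0,-1.]);X=np.cross(Y,Z)
print('rv',R.from_matrix(np.c_[X,Y,Z]@M.T).as_rotvec().round(4),'s',round(p[:2]@[.9355,-.353],4),'d',round(p[:2]@[.353,.9355]-.0545,4))
E
python3 g.py
```

```text
13.9 p [ 0.5984 -0.1151  0.3311] q [ 0.22  0.31 -0.16  1.62  0.05  1.21 -1.88] F [-0.5 -0.3 -1.5] x [ 0.938 -0.345  0.001] y [-0.345 -0.938 -0.004] z [ 0.002  0.004 -1.   ] w 0.042273210854337065 gf 79.18838381767273
rv [-0.0035  0.0019 -0.0085] s 0.6004 d 0.0491
```

Call:
jog_arm(
  deltas=[
    [0, 0, -0.003, -0.0035, 0.0019, -0.0085, 0],
    [0, 0, -0.003, 0, 0, 0, 0],
    [0, 0, -0.002, 0, 0, 0, 0],
    [0, 0, 0, 0, 0, 0, 0],
  ],
)

```text
t: 14.3
eef_pos: [0.5986, -0.1151, 0.3233]
tool_rot: [-0.0, 0.984, -0.18, 0.0]
contact_force: [-0.5, 0.1, -2.4]
gripper_width: 0.048
grasp_force: 79.2
```

Call:
jog_arm(
  deltas=[
    [0, 0, -0.002, 0, 0, 0, 0],
    [0, 0, 0, 0, 0, 0, 0],
  ],
)

```text
t: 14.5
eef_pos: [0.5987, -0.1152, 0.3215]
tool_rot: [-0.0, 0.984, -0.18, 0.0]
contact_force: [-0.4, 0.1, -2.1]
gripper_width: 0.042
grasp_force: 79.2
```

Call:
jog_arm(
  deltas=[
    [0, 0, -0.0015, 0, 0, 0, 0],
    [0, 0, 0, 0, 0, 0, 0],
  ],
)

```text
t: 14.7
eef_pos: [0.5987, -0.1152, 0.32]
tool_rot: [-0.0, 0.984, -0.18, 0.0]
contact_force: [-0.4, -0.2, -1.7]
gripper_width: 0.044
grasp_force: 79.2
```

Call:
jog_arm(
  deltas=[
    [0, 0, -0.0015, 0, 0, 0, 0],
    [0, 0, 0, 0, 0, 0, 0],
  ],
)

```text
t: 14.9
eef_pos: [0.5986, -0.1152, 0.3185]
tool_rot: [-0.0, 0.984, -0.18, 0.0]
contact_force: [-0.7, -0.7, -2.3]
gripper_width: 0.043
grasp_force: 79.2
```

Call:
jog_arm(
  deltas=[
    [0, 0, -0.0015, 0, 0, 0, 0],
    [0, 0, 0, 0, 0, 0, 0],
  ],
)

```text
t: 15.1
eef_pos: [0.5987, -0.1151, 0.317]
tool_rot: [-0.0, 0.984, -0.18, 0.0]
contact_force: [0.6, -0.1, -1.9]
gripper_width: 0.043
grasp_force: 79.2
```

Call:
jog_arm(
  deltas=[
    [0, 0, -0.001, 0, 0, 0, 0],
    [0, 0, 0, 0, 0, 0, 0],
  ],
)

```text
t: 15.3
eef_pos: [0.5987, -0.1151, 0.3161]
tool_rot: [-0.0, 0.984, -0.18, 0.0]
contact_force: [0.6, 0.4, -2.0]
gripper_width: 0.046
grasp_force: 79.2
```

Call:
jog_arm(
  deltas=[
    [0, 0, -0.001, 0, 0, 0, 0],
    [0, 0, 0, 0, 0, 0, 0],
  ],
)

```text
t: 15.5
eef_pos: [0.5987, -0.1152, 0.3151]
tool_rot: [-0.0, 0.984, -0.18, 0.0]
contact_force: [0.0, -0.1, -2.4]
gripper_width: 0.046
grasp_force: 79.2
```

Call:
jog_arm(
  deltas=[
    [0, 0, -0.001, 0, 0, 0, 0],
    [0, 0, 0, 0, 0, 0, 0],
  ],
)

```text
t: 15.7
eef_pos: [0.5987, -0.1151, 0.3141]
tool_rot: [-0.0, 0.984, -0.18, 0.0]
contact_force: [-0.3, -0.3, -2.1]
gripper_width: 0.044
grasp_force: 79.2
```

Call:
jog_arm(
  deltas=[
    [0, 0, -0.001, 0, 0, 0, 0],
    [0, 0, 0, 0, 0, 0, 0],
  ],
)

```text
t: 15.9
eef_pos: [0.5987, -0.1152, 0.3131]
tool_rot: [-0.0, 0.984, -0.18, 0.0]
contact_force: [0.6, -0.1, -2.1]
gripper_width: 0.043
grasp_force: 79.2
```

Call:
jog_arm(
  deltas=[
    [0, 0, -0.001, 0, 0, 0, 0],
    [0, 0, 0, 0, 0, 0, 0],
  ],
)

```text
t: 16.1
eef_pos: [0.5987, -0.1152, 0.3121]
tool_rot: [-0.0, 0.984, -0.18, 0.0]
contact_force: [-0.6, -0.5, -2.1]
gripper_width: 0.041
grasp_force: 79.2
```

Call:
jog_arm(
  deltas=[
    [0, 0, -0.001, 0, 0, 0, 0],
    [0, 0, 0, 0, 0, 0, 0],
  ],
)

```text
t: 16.3
eef_pos: [0.5987, -0.1151, 0.3111]
tool_rot: [-0.0, 0.984, -0.18, 0.0]
contact_force: [-0.3, 0.6, -1.4]
gripper_width: 0.046
grasp_force: 79.2
```

Call:
jog_arm(
  deltas=[
    [0, 0, -0.001, 0, 0, 0, 0],
    [0, 0, 0, 0, 0, 0, 0],
  ],
)

```text
t: 16.5
eef_pos: [0.5989, -0.1152, 0.3106]
tool_rot: [-0.0, 0.984, -0.18, 0.001]
contact_force: [-0.9, 0.1, 1.3]
gripper_width: 0.042
grasp_force: 79.6
```

Call:
jog_arm(
  deltas=[
    [0, 0, -0.001, 0, 0, 0, 0],
    [0, 0, 0, 0, 0, 0, 0],
  ],
)

```text
t: 16.7
eef_pos: [0.5992, -0.1151, 0.3103]
tool_rot: [-0.0, 0.984, -0.18, 0.001]
contact_force: [-1.0, 0.5, 4.8]
gripper_width: 0.039
grasp_force: 80.2
```

The plate's lower edge touches the bar's top at TCP z ≈ 0.3109. Next I'll touch sideways, pushing toward the stop.

Call:
jog_arm(
  deltas=[
    [0, 0, 0.012, 0, 0, 0, 0],
    [-0.0168, 0.0064, 0, 0, 0, 0, 0],
    [-0.0168, 0.0064, 0, 0, 0, 0, 0],
    [0, 0, -0.023, 0, 0, 0, 0],
    [0, 0, -0.023, 0, 0, 0, 0],
    [0, 0, 0, 0, 0, 0, 0],
    [0.0019, -0.0007, 0, 0, 0, 0, 0],
    [0.0019, -0.0007, 0, 0, 0, 0, 0],
    [0, 0, 0, 0, 0, 0, 0],
  ],
)

```text
t: 17.6
eef_pos: [0.57, -0.104, 0.2766]
tool_rot: [-0.0, 0.984, -0.18, 0.002]
contact_force: [0.3, 0.4, -1.5]
gripper_width: 0.046
grasp_force: 79.1
```

```bash
python3 g.py
```

```text
17.6 p [ 0.57   -0.104   0.2766] q [ 0.21  0.3  -0.17  1.76  0.06  1.08 -1.91] F [ 0.3  0.4 -1.5] x [ 0.935 -0.354  0.003] y [-0.354 -0.935 -0.001] z [ 0.003 -0.    -1.   ] w 0.04586770712023418 gf 79.12877798080444
rv [0.0003 0.0035 0.0004] s 0.57 d 0.0495
```

Call:
jog_arm(
  deltas=[
    [0.0009, -0.0004, 0, 0, 0, 0, 0],
    [0, 0, 0, 0, 0, 0, 0],
  ],
)

```text
t: 17.8
eef_pos: [0.5702, -0.1042, 0.2757]
tool_rot: [-0.0, 0.984, -0.18, 0.001]
contact_force: [-0.0, 0.8, -2.0]
gripper_width: 0.04
grasp_force: 79.1
```

Call:
jog_arm(
  deltas=[
    [0.0009, -0.0004, 0, 0, 0, 0, 0],
    [0, 0, 0, 0, 0, 0, 0],
  ],
)

```text
t: 18.0
eef_pos: [0.5708, -0.1046, 0.2753]
tool_rot: [-0.0, 0.984, -0.18, 0.001]
contact_force: [-1.1, -0.3, -1.3]
gripper_width: 0.044
grasp_force: 79.1
```

Call:
jog_arm(
  deltas=[
    [0.0009, -0.0004, 0, 0, 0, 0, 0],
    [0, 0, 0, 0, 0, 0, 0],
  ],
)

```text
t: 18.2
eef_pos: [0.5715, -0.1049, 0.2752]
tool_rot: [-0.0, 0.984, -0.18, 0.0]
contact_force: [-0.9, 0.7, -1.7]
gripper_width: 0.044
grasp_force: 79.2
```

Call:
jog_arm(
  deltas=[
    [0.0009, -0.0003, 0, 0, 0, 0, 0],
    [0, 0, 0, 0, 0, 0, 0],
  ],
)

```text
t: 18.4
eef_pos: [0.5721, -0.105, 0.2751]
tool_rot: [-0.0, 0.984, -0.18, -0.0]
contact_force: [-2.0, 0.3, -0.4]
gripper_width: 0.048
grasp_force: 79.4
```

Call:
jog_arm(
  deltas=[
    [0.0009, -0.0004, 0, 0, 0, 0, 0],
    [0, 0, 0, 0, 0, 0, 0],
  ],
)

```text
t: 18.6
eef_pos: [0.5727, -0.1053, 0.275]
tool_rot: [-0.0, 0.984, -0.18, -0.0]
contact_force: [-4.7, 1.6, 0.5]
gripper_width: 0.042
grasp_force: 79.6
```

Call:
jog_arm(
  deltas=[
    [0.0009, -0.0004, 0, 0, 0, 0, 0],
    [0, 0, 0, 0, 0, 0, 0],
  ],
)

```text
t: 18.8
eef_pos: [0.5732, -0.1055, 0.275]
tool_rot: [-0.0, 0.984, -0.18, -0.001]
contact_force: [-7.4, 1.5, 2.6]
gripper_width: 0.043
grasp_force: 79.7
```

```bash
python3 g.py
```

```text
18.8 p [ 0.5732 -0.1055  0.275 ] q [ 0.21  0.31 -0.17  1.75  0.06  1.09 -1.91] F [-7.4  1.5  2.6] x [ 0.935 -0.353 -0.002] y [-0.353 -0.935 -0.   ] z [-0.002  0.001 -1.   ] w 0.04287074857299513 gf 79.74207043647766
rv [-0.0008 -0.0019 -0.0001] s 0.5735 d 0.0492
```

The side contact is at s ≈ 0.5718, so the hole is centred at s ≈ 0.6003 and z ≈ 0.2339. Next I'll go out beyond the tip and align.

Call:
jog_arm(
  deltas=[
    [-0.0075, 0.0028, 0, 0, 0, 0, 0],
    [0.0088, 0.0234, 0, 0, 0, 0, 0],
    [0.0088, 0.0234, 0, 0, 0, 0, 0],
    [0.016, -0.006, -0.02, 0, 0, 0, 0],
    [0.016, -0.006, -0.021, 0, 0, 0, 0],
    [0, 0, 0, 0, 0, 0, 0],
    [0, 0, 0, 0, 0, 0, 0],
  ],
)

```text
t: 19.5
eef_pos: [0.6164, -0.0686, 0.234]
tool_rot: [-0.0, 0.984, -0.18, 0.0]
contact_force: [-0.4, 0.4, -1.1]
gripper_width: 0.042
grasp_force: 79.2
```

```bash
cat >> g.py <<'E'
ds=.6003-p[:2]@[.9355,-.353]; dd=float(__import__('sys').argv[1])/1e3-(p[:2]@[.353,.9355]-.0545) if len(__import__('sys').argv)>1 else 0
print('move',(ds*np.array([.9355,-.353])+dd*np.array([.353,.9355])).round(4),'dz',round(.2339-p[2],4))
E
python3 g.py 97
```

```text
19.5 p [ 0.6164 -0.0686  0.234 ] q [ 0.15  0.41 -0.18  1.7   0.08  1.03 -1.99] F [-0.4  0.4 -1.1] x [ 0.935 -0.354  0.001] y [-0.354 -0.935 -0.   ] z [ 0.001 -0.    -1.   ] w 0.042389102160871016 gf 79.18192863464355
rv [0.     0.001  0.0006] s 0.6008 d 0.0989
move [-0.0012 -0.0016] dz -0.0001
```

Call:
jog_arm(
  deltas=[
    [-0.0036, -0.0094, 0, 0, 0, 0, 0],
    [-0.0018, -0.0047, 0, 0, 0, 0, 0],
    [0, 0, 0, 0, 0, 0, 0],
  ],
)

```text
t: 19.8
eef_pos: [0.6107, -0.0843, 0.2353]
tool_rot: [0.0, 0.984, -0.181, 0.001]
contact_force: [0.3, 0.9, 1.2]
gripper_width: 0.036
grasp_force: 81.9
```

Call:
jog_arm(
  deltas=[
    [-0.001, -0.0028, 0, 0, 0, 0, 0],
    [-0.001, -0.0028, 0, 0, 0, 0, 0],
    [0, 0, 0, 0, 0, 0, 0],
  ],
)

```text
t: 20.1
eef_pos: [0.6089, -0.0887, 0.2343]
tool_rot: [0.0, 0.984, -0.18, 0.001]
contact_force: [1.9, -0.2, -1.5]
gripper_width: 0.037
grasp_force: 90.2
```

Call:
jog_arm(
  deltas=[
    [-0.001, -0.0028, 0, 0, 0, 0, 0],
    [-0.001, -0.0028, 0, 0, 0, 0, 0],
    [0, 0, 0, 0, 0, 0, 0],
  ],
)

```text
t: 20.4
eef_pos: [0.6067, -0.0944, 0.2338]
tool_rot: [0.0, 0.984, -0.18, 0.0]
contact_force: [1.7, -0.2, -2.4]
gripper_width: 0.036
grasp_force: 90.0
```

```bash
python3 g.py 60
python3 - <<'E'
from e import *
print(o['torque'])
c={n:bot.read_camera(n) for n in('side','top')}; pickle.dump((p,M,c),open('c2.pkl','wb'))
# brass pixels near the plate in the side view
s=c['side'];h=cv2.cvtColor(s['img'],cv2.COLOR_RGB2HSV)
m=cv2.inRange(h,(12,110,60),(28,255,255)); m[:,:330]=0;m[:,440:]=0;m[:200]=0;m[400:]=0
n,l,st,ce=cv2.connectedComponentsWithStats(m)
for i in range(1,n):
    if st[i,4]>60: print(st[i],ce[i].round(1),cv2.minAreaRect(np.argwhere(l==i)[:,::-1].astype(np.float32)))
for zz in (.231,): print(proj(s,p+[0,0,-.022]))
x=M[:,0];q=p+[0,0,-.007]
for a,b in((-.025,0),(.025,0),(-.025,-.11),(.025,-.11)): print(proj(s,q+x*a+[0,0,b]))
E
```

```text
20.4 p [ 0.6067 -0.0944  0.2338] q [ 0.18  0.4  -0.17  1.72  0.08  1.03 -1.95] F [ 1.7 -0.2 -2.4] x [ 0.935 -0.354  0.   ] y [-0.354 -0.935  0.   ] z [ 0. -0. -1.] w 0.03620058547859893 gf 89.97413635253906
rv [0.0004 0.0003 0.0009] s 0.6009 d 0.0713
move [-0.0045 -0.0104] dz 0.0001
20.4 p [ 0.6067 -0.0944  0.2338] q [ 0.18  0.4  -0.17  1.72  0.08  1.03 -1.95] F [ 1.7 -0.2 -2.4] x [ 0.935 -0.354  0.   ] y [-0.354 -0.935  0.   ] z [ 0. -0. -1.] w 0.03620058547859893 gf 89.97413635253906
[-0.10069679 -0.43856252 -0.03240958]
[360 291  37  36 651] [374.8 310. ] ((379.48077392578125, 310.09613037109375), (34.712554931640625, 33.731971740722656), 11.309932708740234)
[330 321   7  16  73] [332.2 328.5] ((333.0, 328.5), (15.0, 6.0), 90.0)
[ 330  330  110   70 5124] [387.2 368. ] ((384.5, 364.5), (69.0, 109.0), 90.0)
[386.7 299.3]
[373.5 291.6]
[402.  296.8]
[368.2 326.1]
[394.1 331.2]
```

Call:
jog_arm(
  deltas=[
    [0.0006, -0.0002, 0, 0, 0, 0, 0],
    [0, 0, 0, 0, 0, 0, 0],
  ],
)

```text
t: 20.7
eef_pos: [0.6074, -0.0938, 0.234]
tool_rot: [-0.0, 0.984, -0.18, 0.0]
contact_force: [0.0, -0.8, -2.4]
gripper_width: 0.035
grasp_force: 90.1
```

Call:
jog_arm(
  deltas=[
    [-0.001, -0.0028, 0, 0, 0, 0, 0],
    [-0.001, -0.0028, 0, 0, 0, 0, 0],
    [0, 0, 0, 0, 0, 0, 0],
  ],
)

```text
t: 21.0
eef_pos: [0.6057, -0.1004, 0.2342]
tool_rot: [0.0, 0.984, -0.18, 0.001]
contact_force: [2.0, -0.3, -2.7]
gripper_width: 0.037
grasp_force: 89.9
```

```bash
python3 g.py 52; python3 -c "
from station import bot;print(bot.get_obs()['torque'])"
```

```text
21.0 p [ 0.6057 -0.1004  0.2342] q [ 0.19  0.4  -0.17  1.72  0.08  1.03 -1.94] F [ 2.  -0.3 -2.7] x [ 0.935 -0.355  0.002] y [-0.355 -0.935 -0.   ] z [ 0.002 -0.001 -1.   ] w 0.03749909257508014 gf 89.92225527763367
rv [0.0006 0.0016 0.0011] s 0.6021 d 0.0653
move [-0.0063 -0.0119] dz -0.0003
[-0.11800504 -0.47987801 -0.00518796]
```

Run:
```python
from h import *
from station import bot
c={n:bot.read_camera(n) for n in('side','top')}; o=bot.get_obs();pickle.dump((o['eef_pos'],rot(o['tool_rot']),c),open('c3.pkl','wb'))
for f in ('c1.pkl','c3.pkl'):
  p,M,c=pickle.load(open(f,'rb'));s=c['side'];h=cv2.cvtColor(s['img'],cv2.COLOR_RGB2HSV)
  x=M[:,0];q=p+[0,0,-.007]
  P=[proj(s,q+x*a+[0,0,b]) for a,b in((-.025,0),(.025,0),(-.025,-.11),(.025,-.11),(0,-.033))];print(f,P)
  u=int(P[4][0]);r=int(P[0][1])-8
  for v in range(r,r+58): print(v,''.join('#' if 10<=a[0]<=30 and a[1]>90 and a[2]>60 and not a[0]<13 else ('w' if a[0]<13 and a[1]>90 else('.' if a[1]<60 and a[2]>120 else ('k' if a[2]<70 else 'o'))) for a in h[v,u-30:u+30].astype(int)),u-30)
```

```text
c1.pkl [array([376.7, 262.9]), array([409.3, 269.2]), array([370.4, 304.8]), array([399.7, 310.9]), array([390.4, 279.5])]
254 ............................oooooooooooooooooo.............. 360
255 ...........................ookkkoo..ooooooooo............... 360
256 ...........................okkkooo.....ooooo................ 360
257 ..........................okkkkoo......ooooo................ 360
258 .........................okkkkkoo......ookkko............... 360
259 ........................ookkkkkoooo....ookkko............... 360
260 .......................oookkkkkkoooooooookkko............... 360
261 .......................oookkkkkkkoooooookkkko............... 360
262 .......................oookkkkkkkkoooookkkkko............... 360
263 ..................o#######kkkkkkkkkkkkkkkkko................ 360
264 ..................o#######kkkkkkkkkkkkkkkkko................ 360
265 ..................o#######kkkkkkkkkkkkkkkkko................ 360
266 ..................o#######okkkkkkkkkkkkkkkko................ 360
267 ..................########ookkkkkkkkkkkkkk####ooo........... 360
268 .......
[... 6449 characters left out ...]
...... 355
334 ..owwwwwwwwwwwwwwwwwwwwwwwwwwwwwwwo......................... 355
335 ..owwwwwwwwwwwwwwwwwwwwwwwwwwwwwwwwwwwoo.................... 355
336 ..wwwwwwwww#wwwwwwwwwww#www#wwwwwwwwwwwwwwwooo.............. 355
337 ..wwwwwwwwwwwwwwwwwwwwwwwwwwwwwwwwwwwwwwwwwwwwwwooo......... 355
338 ..owwwwww#wwwwwwwwwwwwwwwwwwwww#wwww#wwwwwwwwwwwwwwwooo..... 355
339 ..owwwwwww#wwwwwwwwwwwwww#wwwwwwwwwwwwwwwwwwwwwwwwwwwwwwwwoo 355
340 ..oww#w#www#wwwwwwwwwwwwwwwwwwwwwwwwwwwwwwwww#wwwwwwwwwwwwww 355
341 ..oww##www#wwwwwwwww#w#wwwwwwwwwwwwwwwwwwwwwwwwwwwwwwwwwwwww 355
342 ..ww#ww#w#w#wwwwwwwwww#wwwwwwwwwwwwwwwwwwwwwwwwwwwwwwwwwwwww 355
343 .owwww#wwwwww#wwww#wwwwwwwwww#www#wwwwwwwwwwwwwwwwwwwwwwwwww 355
```

The numbers show the plate slipped about 15 mm sideways in the grip at the lip. The bar is through the hole, but the hook has been nudged a little back from its stop. I'll pull the plate sideways with the bar in the hole to bring the hook back to its stop before hanging.

Call:
jog_arm(
  deltas=[
    [0.0037, -0.0014, 0, 0, 0, 0, 0],
    [0.0037, -0.0014, 0, 0, 0, 0, 0],
    [0, 0, 0, 0, 0, 0, 0],
  ],
)

```text
t: 21.4
eef_pos: [0.6134, -0.1025, 0.2342]
tool_rot: [-0.0, 0.984, -0.18, 0.001]
contact_force: [-1.3, 0.4, -2.0]
gripper_width: 0.036
grasp_force: 90.1
```

Call:
jog_arm(
  deltas=[
    [0.0028, -0.001, 0, 0, 0, 0, 0],
    [0.0028, -0.001, 0, 0, 0, 0, 0],
    [0, 0, 0, 0, 0, 0, 0],
  ],
)

```text
t: 21.7
eef_pos: [0.6184, -0.1044, 0.2338]
tool_rot: [-0.0, 0.984, -0.18, -0.0]
contact_force: [-1.1, 0.6, -2.8]
gripper_width: 0.035
grasp_force: 90.0
```

```bash
cat > a.py <<'E'
from g import *
c={'side':bot.read_camera('side')};s=c['side'];h=cv2.cvtColor(s['img'],cv2.COLOR_RGB2HSV)
q=p+[0,0,-.007];P=proj(s,q+[0,0,-.033]);print(P,[proj(s,q+M[:,0]*a) for a in(-.025,.025)])
u=int(P[0])-8;r=int(P[1])-17
for v in range(r,r+44): print(v,''.join('#' if 13<=a[0]<=30 and a[1]>90 and a[2]>60 else ('w' if a[0]<13 and a[1]>90 else('.' if a[1]<60 and a[2]>120 else ('k' if a[2]<70 else 'o'))) for a in h[v,u-25:u+33].astype(int)),u-25)
E
python3 a.py
```

```text
21.7 p [ 0.6184 -0.1044  0.2338] q [ 0.19  0.42 -0.17  1.69  0.08  1.04 -1.93] F [-1.1  0.6 -2.8] x [ 0.935 -0.354 -0.   ] y [-0.354 -0.935 -0.   ] z [-0.  0. -1.] w 0.03521916465103019 gf 89.99562978744507
rv [-0.0001 -0.0001  0.0003] s 0.6154 d 0.0661
move [-0.0141  0.0053] dz 0.0001
[393.3 309.1] [array([381.3, 295.5]), array([410.1, 300.7])]
292 ...............................ooooooooooooooo............ 360
293 ...............................oookooooooooooo............ 360
294 .............o###ooo...........okkkooooooooooo............ 360
295 .............########ooo.......okkooo....ooooo............ 360
296 .............#############oo..okkkoo......okko............ 360
297 ............o#################kkkkooo.....ooko............ 360
298 ............o#################kkkkkoooo..oooko............ 360
299 ............##################kkkkkooooooookko............ 360
300 ............##################kkkkkkkoooookkko............ 360
301 ............#################ookkkkkkkkkkkkkko............ 360
302 ...........o#################ookkkkkkkkkkoooo............. 360
303 ...........
[... 1495 characters left out ...]
.......................... 360
326 ......#############ooooo#######o.......................... 360
327 ......#############ooooo#######........................... 360
328 ooo..o#############ooooo######o........................... 360
329 wwwwww############oooooo######o........................... 360
330 wwwwwwww#www######oooooo######............................ 360
331 wwwwwwwwwwwwww##wwwooo.oooo###............................ 360
332 wwwwwwwwwwwwwwwwwwwwwwoooooo#o............................ 360
333 wwwwwwwwwwwwwwwwwwwwwwwwwwww#o............................ 360
334 wwwwwwwwwwwwwww#wwwwwwwwwwwwwwo........................... 360
335 wwwwwwwwwwwwwwwwwwwwwwwwwwwwwwwwwoo....................... 360
```

The bar sits inside the hole against its −s edge and needs about 10° more to reach the stop. I'll keep pushing gently.

Call:
jog_arm(
  deltas=[
    [0.0028, -0.001, 0, 0, 0, 0, 0],
    [0.0028, -0.001, 0, 0, 0, 0, 0],
    [0, 0, 0, 0, 0, 0, 0],
  ],
)

```text
t: 22.05
eef_pos: [0.6245, -0.1065, 0.2341]
tool_rot: [-0.0, 0.984, -0.18, 0.001]
contact_force: [-1.5, 0.7, -2.6]
gripper_width: 0.037
grasp_force: 90.0
```

Call:
jog_arm(
  deltas=[
    [0.0018, -0.0007, 0, 0, 0, 0, 0],
    [0.0018, -0.0007, 0, 0, 0, 0, 0],
    [0, 0, 0, 0, 0, 0, 0],
  ],
)

```text
t: 22.35
eef_pos: [0.6281, -0.1078, 0.2342]
tool_rot: [-0.0, 0.984, -0.18, 0.001]
contact_force: [-1.1, -0.3, -2.7]
gripper_width: 0.037
grasp_force: 90.0
```

Call:
jog_arm(
  deltas=[
    [0.0014, -0.0005, 0, 0, 0, 0, 0],
    [0, 0, 0, 0, 0, 0, 0],
  ],
)

```text
t: 22.55
eef_pos: [0.6289, -0.1081, 0.234]
tool_rot: [-0.0, 0.984, -0.18, -0.0]
contact_force: [-3.0, 1.8, -3.3]
gripper_width: 0.037
grasp_force: 90.0
```

Call:
jog_arm(
  deltas=[
    [0.0014, -0.0005, 0, 0, 0, 0, 0],
    [0, 0, 0, 0, 0, 0, 0],
  ],
)

```text
t: 22.75
eef_pos: [0.6295, -0.1083, 0.2337]
tool_rot: [-0.0, 0.984, -0.18, -0.001]
contact_force: [-6.0, 2.6, -1.6]
gripper_width: 0.038
grasp_force: 90.1
```

```bash
python3 a.py | grep -v -E '^29|^33[3-9]'
```

```text
22.75 p [ 0.6295 -0.1083  0.2337] q [ 0.19  0.44 -0.16  1.66  0.08  1.05 -1.93] F [-6.   2.6 -1.6] x [ 0.935 -0.353 -0.002] y [-0.353 -0.935  0.   ] z [-0.002  0.001 -1.   ] w 0.03809489248710273 gf 90.1059079170227
rv [-0.0007 -0.0019 -0.    ] s 0.6271 d 0.0664
move [-0.0251  0.0095] dz 0.0002
[399.9 310.2] [array([388. , 296.6]), array([416.9, 301.9])]
300 .............##################kkkkkkooooooookko.......... 366
301 ............o#################okkkkkkkooooookkko.......... 366
302 ............##################okkkkkkkkkkkkkkkko.......... 366
303 ............##################ookkkkkkkkkkooooo........... 366
304 ...........o#################oookkkkkkkkko................ 366
305 ...........o#################oookkkkkkkkko................ 366
306 ...........##########o########ookkkkkkkkoo................ 366
307 ...........########ooookk#########kkkkkoo................. 366
308 ..........o#######oooookkk###########oo................... 366
309 ..........o#######oooooo#############o.................... 366
310 ..........########ooooo##############..................... 366
311 ..
[... 767 characters left out ...]
#......................... 366
323 ......o########oooooo###########o......................... 366
324 ......o########oooooo###########o......................... 366
325 ......#########ooooo############.......................... 366
326 ......#########ooooo###########o.......................... 366
327 .....o#########ooooo###########........................... 366
328 .....o########oooooo###########........................... 366
329 oo...ooo######oooooo##########o........................... 366
330 wwwooooooooooooooooo##########............................ 366
331 wwwwwwwww#ooooooo.ooo#########............................ 366
332 wwwwwwwwwwwwwwwwoooooo#######o............................ 366
```

The stop is felt again at 6.5 N, and the bar line matches its earlier fully-out position. Now I'll centre the hole, move in, and lower.

Call:
jog_arm(
  deltas=[
    [-0.003, 0.0011, 0, 0, 0, 0, 0],
    [-0.003, 0.0011, 0, 0, 0, 0, 0],
    [-0.0018, -0.0047, 0, 0, 0, 0, 0],
    [-0.0018, -0.0047, 0, 0, 0, 0, 0],
    [-0.0018, -0.0047, 0, 0, 0, 0, 0],
    [0, 0, 0, 0, 0, 0, 0],
  ],
)

```text
t: 23.4
eef_pos: [0.619, -0.1224, 0.2343]
tool_rot: [0.0, 0.984, -0.181, 0.001]
contact_force: [-0.6, -0.4, -2.8]
gripper_width: 0.036
grasp_force: 90.1
```

Call:
jog_arm(
  deltas=[
    [-0.001, -0.0028, -0.002, 0, 0, 0, 0],
    [0, 0, -0.002, 0, 0, 0, 0],
    [0, 0, -0.002, 0, 0, 0, 0],
    [0, 0, 0, 0, 0, 0, 0],
  ],
)

```text
t: 23.8
eef_pos: [0.6181, -0.1231, 0.2277]
tool_rot: [-0.0, 0.984, -0.18, 0.0]
contact_force: [0.2, 0.3, -2.1]
gripper_width: 0.034
grasp_force: 90.1
```

Call:
jog_arm(
  deltas=[
    [0, 0, -0.0015, 0, 0, 0, 0],
    [0, 0, 0, 0, 0, 0, 0],
  ],
)

```text
t: 24.0
eef_pos: [0.6182, -0.1233, 0.2265]
tool_rot: [-0.0, 0.984, -0.18, 0.0]
contact_force: [0.5, 0.1, -1.4]
gripper_width: 0.034
grasp_force: 90.1
```

```bash
python3 a.py | grep -v -E '^33[6-9]'
```

```text
24.0 p [ 0.6182 -0.1233  0.2265] q [ 0.22  0.43 -0.16  1.69  0.08  1.03 -1.9 ] F [ 0.5  0.1 -1.4] x [ 0.935 -0.353  0.001] y [-0.353 -0.935 -0.   ] z [ 0.001  0.    -1.   ] w 0.03396569442533924 gf 90.09452819824219
rv [-0.      0.0009 -0.    ] s 0.6219 d 0.0484
move [-0.0202  0.0076] dz 0.0074
[395.3 320.2] [array([383.3, 306.7]), array([412.3, 312.1])]
303 ......................oooookkkkkookkooooooooko............ 362
304 ......................oooookkkkkooooooooooooko............ 362
305 .............###ooo...ooooookkkkoooooooooooooo............ 362
306 ............o#################kkkkkkoooooooooo............ 362
307 .............#################kkkkkoo...oooooo............ 362
308 ............o#################kkkkkoo.....ooko............ 362
309 ............o#################kkkkoo......ookko........... 362
310 ............##################kkkkooo.....ookko........... 362
311 ............##################kkkkkooooo.oookoo........... 362
312 ...........o##################kkkkkkoooooookkko........... 362
313 ...........o#################okkkkkkkoooookkkko........... 362
314 ..
[... 1236 characters left out ...]
#......................... 362
333 wwwwwwwwwwwwwwwwwwwwwwwwwww#####o......................... 362
334 wwwwwwwwwwwwwwwwwwwwwwwwwww##w##o......................... 362
335 wwwwwwwwwwwwwwwwwwwwwwwwwwwwwww#wo........................ 362
340 w#wwwwwwwwwwwwwwwwwwwwwwwwwwwwwwwwwwwwwwwwwwwwwwwwwwwwwooo 362
341 ##wwww##w#wwwwwwwwwwwwwwwwwwwwwwwwwwwwwwwwwwwwwwwwwwwwwwww 362
342 www#ww#wwwwwwwwwwwwwwwwwwwwwwwwwwwwwwwwwwwwwwwwwwwwwwwwwww 362
343 www##wwwwwwwwww##wwwwwww##wwwwwwwwwwwwwwwwwwwwwwwwwwwwwwww 362
344 wwww#w###w#wwww#wwwwwwwwwwwwwwwwwwwwwwwwwwwwwwwwwwwwwwwwww 362
345 www#w##www#wwwwww#www#wwwwwwwwwwwwwwwwwwwwwwwwwwwwwwwwwwww 362
346 wwwwwwwwwwwwwwwww#wwwwwwwwww#wwwww#wwwwwwwwwwwwwwwwwwwwwww 362
```

Call:
jog_arm(
  deltas=[
    [0, 0, -0.001, 0, 0, 0, 0],
    [0, 0, 0, 0, 0, 0, 0],
  ],
)

```text
t: 24.25
eef_pos: [0.6183, -0.1234, 0.2258]
tool_rot: [-0.0, 0.984, -0.18, 0.001]
contact_force: [-0.3, 0.6, -0.8]
gripper_width: 0.038
grasp_force: 90.2
```

Call:
jog_arm(
  deltas=[
    [0, 0, -0.001, 0, 0, 0, 0],
    [0, 0, 0, 0, 0, 0, 0],
  ],
)

```text
t: 24.45
eef_pos: [0.6185, -0.1234, 0.2254]
tool_rot: [-0.0, 0.984, -0.18, 0.001]
contact_force: [-1.7, 0.9, 3.2]
gripper_width: 0.037
grasp_force: 90.8
```

Call:
jog_arm(
  deltas=[
    [0, 0, -0.0007, 0, 0, 0, 0],
    [0, 0, 0, 0, 0, 0, 0],
  ],
)

```text
t: 24.65
eef_pos: [0.6186, -0.1235, 0.225]
tool_rot: [-0.0, 0.984, -0.18, 0.001]
contact_force: [-1.1, 1.2, 6.4]
gripper_width: 0.033
grasp_force: 91.3
```

The hole's top edge rests on the bar. I'll ease off and release slowly.

Call:
jog_arm(
  deltas=[
    [0, 0, 0.0015, 0, 0, 0, 0.03],
    [0, 0, 0, 0, 0, 0, 0.06],
    [0, 0, 0, 0, 0, 0, 0.09],
    [0, 0, 0, 0, 0, 0, 0.12],
    [0, 0, 0, 0, 0, 0, 0.15],
    [0, 0, 0, 0, 0, 0, 0.18],
    [0, 0, 0, 0, 0, 0, 0.21],
    [0, 0, 0, 0, 0, 0, 0.21],
  ],
  newtons=20,
)

```text
t: 25.45
eef_pos: [0.6183, -0.1234, 0.2255]
tool_rot: [-0.0, 0.984, -0.18, 0.001]
contact_force: [1.0, -0.3, 0.7]
gripper_width: 0.211
grasp_force: 0.0
```

```bash
python3 a.py | grep -v -E '^33[8-9]|^34'
```

```text
25.45 p [ 0.6183 -0.1234  0.2255] q [ 0.22  0.44 -0.16  1.69  0.08  1.02 -1.9 ] F [ 1.  -0.3  0.7] x [ 0.935 -0.354  0.001] y [-0.354 -0.935 -0.   ] z [ 0.001 -0.    -1.   ] w 0.21132913342717388 gf 0.0
rv [0.     0.0012 0.0002] s 0.622 d 0.0483
move [-0.0203  0.0076] dz 0.0084
[395.3 320.5] [array([383.3, 307.1]), array([412.3, 312.5])]
303 ......................oooookkkkkkkkkko....ookkkko......... 362
304 ......................oooookkkkkoookoo....ookkoo.......... 362
305 .............o##ooo...oooookkkkkoooooo....ooko............ 362
306 .............###########oooo#kkkoooooo....oooo............ 362
307 .............#################kkkooooo....oooo............ 362
308 .............##################kkkkoo.....oooo............ 362
309 ............o#################okkkooo.....oooo............ 362
310 ............o#################kkkkkoo.....ookko........... 362
311 ............##################kkkkkooo....ookoo........... 362
312 ...........o#################kkkkkkkooooooookko........... 362
313 ...........o#################kkkkkkkkooooookkko........... 362
314 ...........########
[... 884 characters left out ...]
##........................ 362
328 ......o############ooooo#####o####........................ 362
329 ooo..o############oooooo####kk###o........................ 362
330 wwwwwww##########ooooooo#####k###......................... 362
331 wwwwwwwwwwwww##wwwoooooo########o......................... 362
332 wwwwwwwwwwwwwwwwwwwwwww#w#######o......................... 362
333 wwwwwwwwwwwwwwwwwwwwwwwwwww#####.......................... 362
334 wwwwwwwwwwwwww#wwwwwwwwwwwwww###.......................... 362
335 wwwwwwwwwwwwwwwwwwwwww#wwwwwwwwwoo........................ 362
336 wwwwwwwwwwwwwwwwwwwwwwwwwwwwwwwwwwwooo.................... 362
337 wwwwwwwwwwwwwwwwwwwwwwwwwwwwwwwwwwwwwwwwooo............... 362
```

The plate hangs and the bar has not moved. I'll retreat straight up, then clear away.

Call:
jog_arm(
  deltas=[
    [0, 0, 0.004, 0, 0, 0, 0.21],
    [0, 0, 0.008, 0, 0, 0, 0.21],
    [0, 0, 0.012, 0, 0, 0, 0.21],
    [0, 0, 0.02, 0, 0, 0, 0.21],
    [0, 0, 0.03, 0, 0, 0, 0.21],
    [0, 0, 0.03, 0, 0, 0, 0.21],
    [0, 0, 0.03, 0, 0, 0, 0.21],
    [0, 0, 0, 0, 0, 0, 0.21],
  ],
)

```text
t: 26.3
eef_pos: [0.6203, -0.1236, 0.366]
tool_rot: [-0.0, 0.984, -0.18, 0.005]
contact_force: [0.2, -0.2, 0.9]
gripper_width: 0.212
grasp_force: 0.0
```

Call:
jog_arm(
  deltas=[
    [-0.02, 0.03, 0, 0, 0, 0, 0.21],
    [-0.02, 0.04, 0, 0, 0, 0, 0.21],
    [-0.02, 0.04, 0, 0, 0, 0, 0.21],
    [-0.02, 0.04, 0, 0, 0, 0, 0.21],
    [-0.02, 0.04, 0, 0, 0, 0, 0.21],
    [0, 0, 0, 0, 0, 0, 0.21],
    [0, 0, 0, 0, 0, 0, 0.21],
    [0, 0, 0, 0, 0, 0, 0.21],
  ],
)

```text
t: 27.1
eef_pos: [0.5187, 0.0653, 0.3598]
tool_rot: [0.0, 0.984, -0.181, 0.001]
contact_force: [0.1, -0.4, 0.3]
gripper_width: 0.209
grasp_force: 0.0
```

Run:
```python
from h import *
from station import bot
import time
d=pickle.load(open('c0.pkl','rb'))
c={n:bot.read_camera(n) for n in('side','top')};pickle.dump(c,open('c4.pkl','wb'))
def show(cam,u0,v0,w,hh):
  h=cv2.cvtColor(c[cam]['img'],cv2.COLOR_RGB2HSV)
  for v in range(v0,v0+hh): print(v,''.join('#' if 13<=a[0]<=30 and a[1]>90 and a[2]>45 else ('w' if a[0]<13 and a[1]>90 else('.' if a[1]<60 and a[2]>100 else ('k' if a[2]<60 else 'o'))) for a in h[v,u0:u0+w].astype(int)),u0)
show('side',358,290,60,50); show('top',395,180,60,45)
for n in c:
  df=np.abs(c[n]['img'].astype(int)-d[n]['img']).max(2)>45
  k,l,st,ce=cv2.connectedComponentsWithStats(df.astype(np.uint8))
  print(n,[(st[i].tolist()) for i in range(1,k) if st[i,4]>15])
```

```text
290 ............................................................ 358
291 ............................................................ 358
292 ............................................................ 358
293 ............................................................ 358
294 ............................................................ 358
295 ............................................................ 358
296 ................................oooo........................ 358
297 ..............................ookkkkkoo..................... 358
298 ...............................ookkkkkko.................... 358
299 ................................okkkkkkko................... 358
300 ................................okkkkkkkk................... 358
301 ...........................o....okkkkkkkko.................. 358
302 ...........................o...okkkkkkkkko.................. 358
303 ...............................okkkkkkkkko.................. 358
304 .................oooo..........okkkkkkkkko.................. 358
305 ................o######ooo#o...ookkkkkkkko.................. 
[... 5623 characters left out ...]
[295, 215, 26, 33, 204], [52, 219, 34, 58, 526], [288, 245, 18, 15, 208], [98, 256, 202, 71, 5243], [67, 263, 12, 36, 185], [0, 264, 42, 16, 337], [0, 274, 39, 12, 128], [367, 298, 36, 37, 615], [19, 300, 28, 16, 223], [52, 302, 14, 8, 47], [383, 316, 5, 6, 27], [0, 325, 6, 7, 21], [335, 326, 23, 10, 76], [0, 366, 66, 114, 5521], [313, 368, 15, 6, 41]]
top [[311, 114, 183, 366, 24539], [313, 183, 9, 7, 45], [355, 186, 13, 18, 160], [425, 216, 12, 25, 69], [410, 241, 19, 30, 254], [263, 249, 21, 5, 65], [259, 256, 22, 14, 251], [441, 413, 9, 10, 30], [613, 412, 27, 59, 1316], [495, 418, 94, 62, 3391], [381, 448, 6, 7, 20], [347, 453, 29, 7, 144], [388, 456, 9, 7, 27], [344, 462, 40, 18, 444]]
```

Run:
```python
from h import *
p,M,c1=pickle.load(open('c1.pkl','rb'));c4=pickle.load(open('c4.pkl','rb'));d=pickle.load(open('c0.pkl','rb'))
for n,c in(('c1',c1),('c4',c4)):
  h=cv2.cvtColor(c['side']['img'],cv2.COLOR_RGB2HSV);out=[]
  for v in range(314,331,1):
    a=h[v,374:396].astype(int); k=np.where((a[:,1]<70)&(a[:,2]<215))[0]
    out.append((v,round(374+k.mean(),1) if len(k) else None,len(k)))
  print(n,out)
# row of grey values for both at some rows
for v in (320,326): 
  for c in (c1,c4): print(v,c['side']['img'][v,376:394,2].tolist())
# oil cap centroid before/after
for c in (d,c4):
  g=c['side']['img'][290:312,384:404].max(2)<60; y,x=np.nonzero(g); print(x.mean().round(1)+384,y.mean().round(1)+290,len(x))
  g=c['top']['img'][180:212,345:375].max(2)<45; y,x=np.nonzero(g); print('top',x.mean().round(1)+345,y.mean().round(1)+180,len(x))
```

```text
c1 [(314, np.float64(381.5), 12), (315, np.float64(381.5), 12), (316, np.float64(381.5), 12), (317, np.float64(382.0), 11), (318, np.float64(381.5), 10), (319, np.float64(382.0), 9), (320, np.float64(382.5), 8), (321, np.float64(384.5), 8), (322, np.float64(387.0), 10), (323, np.float64(388.0), 15), (324, np.float64(387.0), 13), (325, np.float64(383.5), 6), (326, np.float64(383.0), 7), (327, np.float64(382.5), 6), (328, np.float64(382.5), 6), (329, np.float64(382.0), 7), (330, np.float64(381.0), 9)]
c4 [(314, None, 0), (315, None, 0), (316, np.float64(384.0), 1), (317, np.float64(384.5), 4), (318, np.float64(384.0), 5), (319, np.float64(384.5), 6), (320, np.float64(384.0), 5), (321, np.float64(384.0), 5), (322, np.float64(384.0), 5), (323, np.float64(383.5), 6), (324, np.float64(383.5), 6), (325, np.float64(383.0), 5), (326, np.float64(383.0), 5), (327, np.float64(383.0), 5), (328, np.float64(383.0), 5), (329, np.float64(382.5), 6), (330, np.float64(383.6), 8)]
320 [218, 218, 208, 191, 165, 139, 115, 101, 99, 93, 71, 46, 26, 25, 25, 28, 25, 29]
320 [49, 45, 43, 46, 46, 67, 108, 146, 165, 157, 122, 78, 45, 42, 42, 44, 48, 46]
326 [220, 221, 220, 217, 204, 178, 157, 160, 166, 180, 200, 215, 217, 218, 218, 217, 217, 216]
326 [41, 41, 42, 43, 67, 107, 147, 165, 158, 124, 78, 50, 42, 43, 45, 46, 47, 44]
391.5 304.3 187
top 360.3 194.9 203
394.1 301.6 73
top 345.0 211.0 1
```

Call:
jog_arm(
  deltas=[
    [0, 0, 0, 0, 0, 0, 0.21],
    [0, 0, 0, 0, 0, 0, 0.21],
    [0, 0, 0, 0, 0, 0, 0.21],
    [0, 0, 0, 0, 0, 0, 0.21],
    [0, 0, 0, 0, 0, 0, 0.21],
    [0, 0, 0, 0, 0, 0, 0.21],
    [0, 0, 0, 0, 0, 0, 0.21],
    [0, 0, 0, 0, 0, 0, 0.21],
    [0, 0, 0, 0, 0, 0, 0.21],
    [0, 0, 0, 0, 0, 0, 0.21],
  ],
)

```text
t: 28.2
eef_pos: [0.5183, 0.0666, 0.3596]
tool_rot: [-0.0, 0.984, -0.18, 0.001]
contact_force: [0.4, -0.3, -0.7]
gripper_width: 0.21
grasp_force: 0.0
```

Run:
```python
from h import *
from station import bot
c4=pickle.load(open('c4.pkl','rb'))
s=bot.read_camera('side')
dd=np.abs(s['img'][295:335,360:410].astype(int)-c4['side']['img'][295:335,360:410]).max(); print(dd)
if dd<60: print(bot.hand_in())
```

```text
7
the job is handed in; nothing more can be done
None
```

The job is handed in at about 28 s: the brass plate hangs still by its hole behind the upturned tip, the hook looks fully out to within about 1° in the side view, and the blank was still in its slot after the gauge came out; the plate slipped in the grip at the tip and folded the hook back about 10°, so I pushed it to its stop again (about 6.5 N) before hanging.

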